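Vent the vacuum drying chamber and put its jars away

TASK

Fit the red key fully down on the square spindle of the vent tap, open the vent all the way (anticlockwise) to release the vacuum, and only then lift the clear lid off and stand it on the white mat. Put every jar from the chamber upright into the rack cell of its own cap's colour, then put the lid back down squarely on the chamber, with the vent left open and the key left on it. Do not disturb the other glassware and pots on the bench.

Things in the scene. Friction and masses are not known exactly. Their poses are not given: they have to be found in the camera images.
- seat (a point): Vacuum chamber base: fixed grey plate 200 x 200 x 24 mm (x, y along its sides) with a white 138 mm square floor at its top, ringed by an aluminium rim 146 mm square outside, 4 mm thick, 10 mm high. This point is the centre of the top of the plate (24 mm above the bench), on which both the lid's rim and the jars stand. It may be turned up to about 15 degrees.
- lid_rim (a point): Lid: loose clear plastic box, open below, 168 x 168 mm outside, 158 mm inside (6 mm of play all round over the aluminium rim), 72 mm high, 0.45 kg. This point is the centre of its open lower edge. It fits any way round in quarter turns. While the vent is shut the chamber is under vacuum and the lid must not be lifted.
- lid_handle (a point): Centre of the black bar handle in the middle of the lid's top: bar 60 mm along the lid's x axis, 12 mm wide along y, from 18 to 32 mm above the lid's top; this point is 25 mm above the lid's top and 97 mm above the lid's lower edge (the middle is best gripped across y).
- spindle (a point): Vent tap's steel square spindle, 14 x 14 mm, 14 mm tall with its top 3 mm narrowed to 11 mm, standing on a brass gland (36 mm across, 20 mm high) on the lid's top, 45 mm towards -x and 45 mm towards -y of the lid's centre. This point is the foot of the spindle, on the gland's top, 92 mm above the lid's lower edge; x and y axes lie square to its sides and turn with it.
- vent (a joint): Angle of the vent spindle on the lid (rad): 0 shut, 1.57 fully open (stop at both ends); it grows anticlockwise seen from above, and stays where it is left (friction about 0.06 N m).
- key_c (a point): Loose red tap key, 44 mm tall, 60 g, standing hub down: hub 30 x 30 mm and 22 mm tall with a square bore 15.5 mm wide, 17 mm deep, open below; above it a wing grip 54 mm long (the key's x axis), 11 mm thick (y), 22 mm tall. This point is half-way up, 22 mm above its underside. Seated on the spindle its underside rests on the gland; it goes on at any quarter turn.
- mat_top (a point): White drying mat, fixed, 210 x 210 x 4 mm; this point is the centre of its top.
- jar_red_c (a point): Glass weighing jar with a red cap: upright cylinder 40 mm in diameter, 50 mm tall, 80 g; this point is its centre, half-way up; z is its axis. It starts on the chamber floor under the lid, or is absent.
- jar_blue_c (a point): Glass weighing jar with a blue cap: upright cylinder 40 mm in diameter, 50 mm tall, 80 g; this point is its centre, half-way up; z is its axis. It starts on the chamber floor under the lid, or is absent.
- jar_green_c (a point): Glass weighing jar with a green cap: upright cylinder 40 mm in diameter, 50 mm tall, 80 g; this point is its centre, half-way up; z is its axis. It starts on the chamber floor under the lid, or is absent.
- jar_yellow_c (a point): Glass weighing jar with a yellow cap: upright cylinder 40 mm in diameter, 50 mm tall, 80 g; this point is its centre, half-way up; z is its axis. It starts on the chamber floor under the lid, or is absent.
- cell_red (a point): The red storage cell: fixed open square tray 66 mm outside, 60 mm inside, walls 14 mm high from its underside, floor 3 mm thick; this point is the centre of the floor's top, 9 mm above the bench. Its four cells stand 72 mm apart on a steel rack plate.
- cell_blue (a point): The blue storage cell: fixed open square tray 66 mm outside, 60 mm inside, walls 14 mm high from its underside, floor 3 mm thick; this point is the centre of the floor's top, 9 mm above the bench. Its four cells stand 72 mm apart on a steel rack plate.
- cell_green (a point): The green storage cell: fixed open square tray 66 mm outside, 60 mm inside, walls 14 mm high from its underside, floor 3 mm thick; this point is the centre of the floor's top, 9 mm above the bench. Its four cells stand 72 mm apart on a steel rack plate.
- cell_yellow (a point): The yellow storage cell: fixed open square tray 66 mm outside, 60 mm inside, walls 14 mm high from its underside, floor 3 mm thick; this point is the centre of the floor's top, 9 mm above the bench. Its four cells stand 72 mm apart on a steel rack plate.
- reagent: Bystander: amber bottle, 60 mm in diameter, 120 mm tall; origin under its centre.
- dish: Bystander: glass bowl, 100 mm across, 40 mm tall; origin under its centre.
- pot: Bystander: white pot with an orange lid, 64 mm in diameter, 70 mm tall; origin under its centre.
Things that resemble listed ones, but are neither listed nor needed, are in the scene too. What is shaped like the part that bears key_c but black, purple or turquoise is not meant.

How it is judged (in metres and radians):
On the way, in this order (a step that is already met when the one before it is completed fails the run):
1. the key is fully down on the vent spindle (horizontal distance between key_c and spindle below 0.006 m and z of key_c in the frame of spindle below 0.027 m and angle between key_c's own z axis and vertical below 0.15 rad), for 0.2 s.
2. the vent is open (over 1.2 rad) (value of joint vent above 1.2 rad), for 0.2 s.
3. the lid stands on the white mat, let go (horizontal distance between lid_rim and mat_top below 0.06 m and z of lid_rim in the frame of mat_top below 0.006 m and angle between lid_rim's own z axis and vertical below 0.1 rad and contact force between the fingers and lid below 0.1 N), for 0.3 s.
4. every jar stands upright in the cell of its colour (horizontal distance between jar_red_c and cell_red below 0.016 m and z of jar_red_c in the frame of cell_red below 0.03 m and angle between each of jar_red_c, jar_blue_c, jar_green_c, jar_yellow_c's own z axis and vertical below 0.15 rad and horizontal distance between jar_blue_c and cell_blue below 0.016 m and z of jar_blue_c in the frame of cell_blue below 0.03 m and horizontal distance between jar_green_c and cell_green below 0.016 m and z of jar_green_c in the frame of cell_green below 0.03 m and horizontal distance between jar_yellow_c and cell_yellow below 0.016 m and z of jar_yellow_c in the frame of cell_yellow below 0.03 m), for 0.3 s.
At the end, for the whole second after the job is handed in: Each jar upright (0.15 rad) on the floor of its own colour's cell (centre within 16 mm); lid let go, level, down over the rim on the base (12 mm sideways, 4 mm in height); key fully down on the spindle (5 mm); vent open beyond 1.1 rad (all of step 1 and all of step 4 and value of joint vent above 1.1 rad and horizontal distance between lid_rim and seat below 0.012 m and z of lid_rim in the frame of seat below 0.004 m and angle between lid_rim's own z axis and vertical below 0.05 rad and contact force between the fingers and lid below 0.1 N and linear speed of lid below 0.02 m/s); the robot touches nothing.
It fails at once if the lid is lifted off its seat while the vent is less than 1.1 rad open (z of lid_rim in the frame of seat above 0.01 m and value of joint vent below 1.1 rad and horizontal distance between lid_rim and seat below 0.1 m).
It fails at once if a bystander (amber bottle, glass bowl, white pot) is moved over 30 mm (distance of any of reagent, dish, pot from where it was at the start of the episode above 0.03 m).
Of jar_red, jar_blue, jar_green, jar_yellow only 2 to 4 are there at a start; the rules pass over those that are not, and their reading is None.
At some moment in a run one of key, jar_red, jar_blue, jar_green, jar_yellow may be knocked a few centimetres aside while the robot is not near it.
It also fails if it takes over 210 s, if anything falls off the work surface, if the arm or the gripper's body presses on something with over 40 N, if the wrist force passes 120 N, or if a joint passes its speed limit or range.

ROBOT

A 6-joint arm with a two-finger parallel gripper is mounted at the origin on the work surface. World frame = base frame: x ahead of the robot, y to its left, z up, the work surface at z = 0. Lengths are in mm, angles in rad, forces in N, time in s.
With the tool pointing down it reaches from about 350 to 875 mm from the base axis. Payload 4.2 kg.
Tool frame: the origin (TCP) lies on the mounting face of the last link; the fingertips stand 173 mm ahead of it and the grasp point (between the pads) lies grip_point_offset ahead of it (grip_point_offset is the distance from the TCP to the grasp point, in mm); z points along the fingers, y is the line along which they close (so a half turn about z gives the same grasp; the last joint's range is limited). The gripper opens to 85 mm and grips with 20 to 120 N. Pads are 22 mm wide; open, the fingers measure 114 mm over their backs; the gripper's body (76 mm by 85 mm) begins 54 mm behind the grasp point. The pads swing forward as they close: fully open they stand 13 mm farther back than shut.
Start: joints at [-0.997, 0.385, 0.008, 0, -1.194, -0.259], TCP at [193.532, -594.26, 404.712] pointing down, gripper open.
Joint ranges: [-3.14, 3.14], [-1.21, 2.06], [-1.07, 1.41], [-3.16, 2.05], [-2.99, -0.16], [-3.1, 3.1]. Speed limits (rad/s): [2.79, 2.79, 3.14, 3.14, 3.14, 3.14].

INTERFACE

Orientations are given as a unit quaternion [x, y, z, w].
In Python, from bench import read_state, get_image, job_done, recognise, place_of, grip_point_offset gives the robot as it stands. The module is installed in compiled form; this text tells all that it offers.
- The arm moves only by the tool carry_out, never from a script. Its arguments are lists of equal length, an entry for each row: "slide": the shift along the tool's x, y, z in m, a list of three; "roll": the turn about the tool's z in degrees; "claw": the finger opening in m, from 0 to 0.0854. A call has 1 to 8 rows; each row is the pose to reach, as a shift and turn from the pose commanded when the call began, along the tool's axes at that moment; what a row does not reach only later rows make up. A row lasts 1/8 s, in which the tool goes at most 62.5 mm and 10.7 degrees, less where a joint would pass 70% of its speed; a pose out of reach is approached as far as the arm can. A call with a gripper value outside its range is refused whole. The fingers move at their own pace and stop on an object; the grip force is fixed at half the most. Time passes only in rows, so rows that repeat a pose let the fingers close. It gives the time, the measured TCP pose, the force, the opening and the grip force at its end, in the units of the state.
- read_state(): the state, without advancing time (a new reading comes with each control period).
- get_image(name): name is "side" or "top" or "wrist"; returns a dict with "img" (384x512x3 uint8, red, green, blue), "z_map" (384x512 float32, mm along the optical axis (not along the pixel's ray), 0 where there is no reading), "mtx" (3x3 intrinsics, pixels), "k1" (the pictures are not rectified: a ray, as slopes to the right and down, at radius r is drawn at 1 + k1 r^2 times it, then the intrinsics apply), "world_from_camera" (4x4, takes a point from camera to world coordinates); the wrist camera has in their place "T_tool_cam" (4x4, takes a point from camera to tool coordinates, whose origin is the TCP and whose axes are the flange's). Camera axes: x right, y up, looking along -z (the intrinsics and any distortion apply to the point x, -y, -z); pixel columns grow to the right and rows downward; lengths in mm; the calibration is good to about 2 mm. A picture is of the moment at which its call begins: read the wrist's pose just before it.
- job_done(): hands the job in; it is judged then, once.
Trained networks look in a picture, given as the dict that the camera call returned (one of the last four; its "shot" number tells which), for a name from the list of things; names that differ only in an ending like _2 or _b are one class to them, and where a whole thing is asked for, a point or a joint stands for the part that bears it (a point fixed in the world has none). Each returns a list of dicts, best first, with "conf" (0 to 1); they miss things now and then, are a little off and sometimes report something else, mostly with a low value. They report only what shows in the picture. A call takes as long as a camera call. They do not tell look-alikes from the thing itself.
- recognise(picture, thing): "at" ([column, row] in pixels, amid what is visible of it).
- place_of(picture, thing): "at" ([column, row] in pixels: a listed point, or the origin of a listed thing).
The state is a dict: "clock": time; "joints": joint angles; "joint_vel": joint speeds; "joint_efforts": joint torques, N m; "position": TCP position; "ee_rot": TCP orientation; "contact_force": force on the tool from outside, world axes, zero at the start; "wrist_torque": the same for the moment, N m; "gripper_width": finger opening in mm; "grasp_force": force on a finger pad.
Only numpy, scipy, OpenCV 4.12 (cv2) and the standard library are available. Lean on these libraries where they do the work, as an engineer would, in place of code of your own. Each camera call takes 0.05 s, during which the arm holds its last target. There are 200 camera calls.

## Working session

There is one attempt and no reset: what is moved stays moved. The work goes in short steps, Python scripts to look and compute and a tool call to move; the robot and the scene stay as the last step left them, time stands still between calls to the robot, and variables do not carry over. Pictures are saved under pics/ and viewed, at most 14 in all, crops included, and the job is handed in when it is done.

Besides the shell and the picture viewer there is one more tool, called after ">>>" in YAML: its name, and indented under it one key for each argument. carry_out: Moves the arm, as the interface text tells. Its arguments: {"type":"object","properties":{"slide":{"type":"array"},"roll":{"type":"array"},"claw":{"type":"array"}},"required":["slide","roll","claw"]}

```bash
mkdir -p pics; cat > h.py <<'E'
import numpy as np, cv2
from bench import *
from scipy.spatial.transform import Rotation as R
def T_tool():
    s=read_state(); T=np.eye(4); T[:3,:3]=R.from_quat(s["ee_rot"]).as_matrix(); T[:3,3]=s["position"]; return T
def shot(name):
    T=T_tool(); p=get_image(name)
    p["W"]=T@np.array(p["T_tool_cam"]) if name=="wrist" else np.array(p["world_from_camera"])
    return p
def ray(p,uv):
    K=np.array(p["mtx"],float); d=cv2.undistortPoints(np.array([[uv]],float),K,np.array([p["k1"],0,0,0,0],float))[0,0]
    v=np.array([d[0],-d[1],-1.]); return p["W"][:3,3], p["W"][:3,:3]@v   # scaled: depth 1
def at_z(p,uv,z):
    o,d=ray(p,uv); return o+d*(z-o[2])/d[2]
def at_depth(p,uv):
    u,v=int(round(uv[0])),int(round(uv[1])); w=p["z_map"][max(0,v-1):v+2,max(0,u-1):u+2]; w=w[w>0]
    if not len(w): return None
    o,d=ray(p,uv); return o+d*np.median(w)
def cloud(p):
    K=np.array(p["mtx"],float); h,w=p["z_map"].shape
    uv=np.stack(np.meshgrid(np.arange(w),np.arange(h)),-1).reshape(-1,1,2).astype(float)
    d=cv2.undistortPoints(uv,K,np.array([p["k1"],0,0,0,0],float))[:,0]
    v=np.c_[d[:,0],-d[:,1],-np.ones(len(d))]*p["z_map"].reshape(-1,1)
    return (v@p["W"][:3,:3].T+p["W"][:3,3]).reshape(h,w,3)
def two(p,a,q,b):
    o1,d1=ray(p,a);o2,d2=ray(q,b); s=np.linalg.lstsq(np.c_[d1,-d2],o2-o1,rcond=None)[0]
    A,B=o1+s[0]*d1,o2+s[1]*d2; return (A+B)/2, np.linalg.norm(A-B)
def save(p,name,crop=None,f=1):
    im=p["img"][...,::-1]
    if crop: im=im[crop[1]:crop[3],crop[0]:crop[2]]
    cv2.imwrite("pics/"+name,cv2.resize(np.ascontiguousarray(im),None,fx=f,fy=f,interpolation=cv2.INTER_CUBIC))
def rd(x): return None if x is None else np.round(np.array(x,float),1).tolist()
E
cat > a.py <<'E'
from h import *
print(read_state(), grip_point_offset)
t=shot("top"); s=shot("side")
save(t,"top0.png",f=1.5); save(s,"side0.png",f=1.5)
for n in "seat lid_rim lid_handle spindle key_c mat_top jar_red_c jar_blue_c jar_green_c jar_yellow_c cell_red cell_blue cell_green cell_yellow reagent dish pot".split():
    for nm,p in (("top",t),("side",s)):
        print(n,nm,[(rd(r["at"]),round(r["conf"],2),rd(at_depth(p,r["at"]))) for r in place_of(p,n)[:4]])
E
python3 a.py
```

```text
{'clock': 0.0, 'joints': array([-9.97420530e-01,  3.85537693e-01,  6.60553778e-03, -5.36070541e-04,
       -1.19398104e+00, -2.58607095e-01]), 'joint_vel': array([ 1.25894065e-03, -4.06175269e-04, -4.86207517e-04, -8.68325952e-05,
        1.20582653e-03,  6.89267631e-04]), 'joint_efforts': array([-2.43239474e-04, -3.92286980e+01,  1.88405192e+01,  4.18643117e+00,
       -4.58713665e-03,  1.17850144e-05]), 'position': array([ 193.47023659, -594.07304125,  403.619114  ]), 'ee_rot': array([-1.56637663e-01,  9.87655537e-01,  1.06883807e-03, -1.99830928e-04]), 'contact_force': array([-1.08196368, -0.28450912,  0.39416467]), 'wrist_torque': array([-0.0314476 ,  0.01231508, -0.00356288]), 'grasp_force': 0.0, 'gripper_width': 85.40692336493414} 154.70000000000002
seat top [([335.8, 156.6], 0.67, [726.3, -252.6, 6.3]), ([355.9, 232.6], 0.33, [464.6, -312.5, 11.0])]
seat side []
lid_rim top [([370.9, 232.0], 0.69, [466.7, -363.3, 9.1])]
lid_rim side []
lid_handle top [([246.4, 189.1], 0.8, [588.4, 46.0, 127.9])]
lid_handle side [([241.2, 196.7], 0.66, [586.3, 49.2, 124.8])]
spindle top [([262.
[... 1034 characters left out ...]
[468.9, -342.6, 17.8])]
cell_blue top [([358.3, 233.6], 0.85, [461.3, -320.7, 9.9])]
cell_blue side []
cell_green top [([376.5, 209.5], 0.92, [542.4, -384.9, 9.5])]
cell_green side [([272.5, 160.6], 0.7, [533.5, -342.1, 18.0])]
cell_yellow top [([371.8, 234.4], 0.63, [458.9, -366.5, 7.0])]
cell_yellow side [([291.8, 162.5], 0.64, [473.4, -340.9, 15.9])]
reagent top [([188.4, 156.9], 0.84, [706.4, 241.9, 76.1])]
reagent side [([161.2, 292.6], 0.95, [722.1, 284.3, 31.0])]
dish top [([336.9, 157.2], 0.92, [724.4, -256.4, 5.6])]
dish side [([205.1, 177.1], 0.66, [721.9, -211.4, 19.9])]
pot top [([373.8, 171.2], 0.8, [660.5, -367.0, 68.2])]
pot side [([230.6, 157.0], 0.63, [667.1, -358.7, 13.4])]
```

View pics/top0.png

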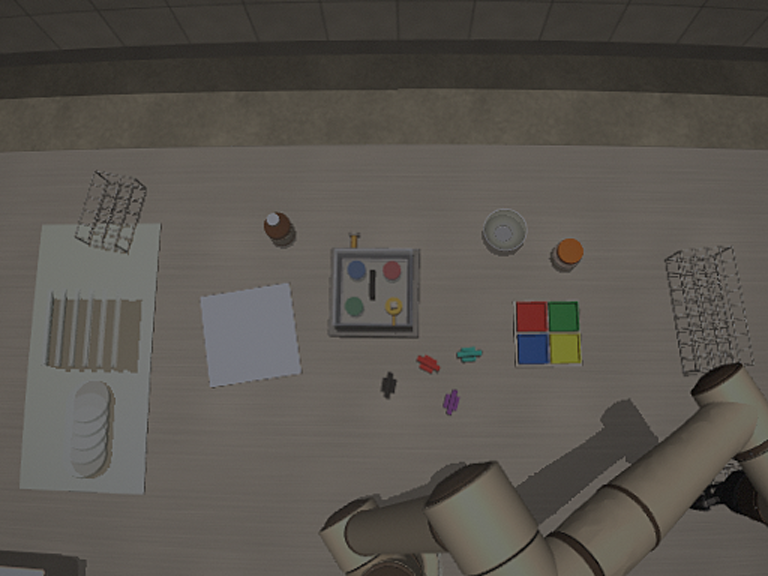

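View pics/side0.png

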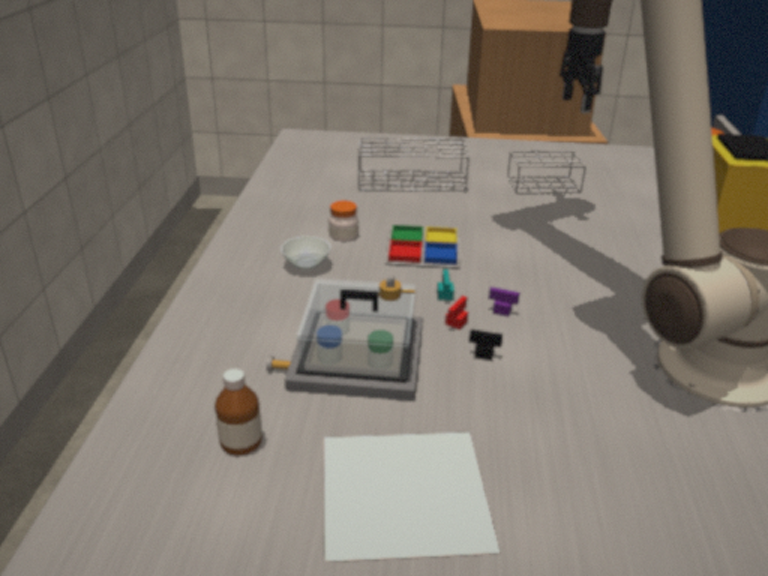

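Red key candidates (top0 picture pixels): red (427,364), black (389,384), turquoise (469,355), purple (451,402); I choose red at (427,364). Three jars show (blue, red, green); the gland may hide a yellow one.

```bash
cat > go.py <<'E'
from h import *
import sys
# target grasp point xyz, angle (deg, world) of closing axis; prints slide/roll
def go(x,y,z,ang):
    T=T_tool(); tgt=np.array([x,y,z+grip_point_offset]); d=T[:3,:3].T@(tgt-T[:3,3])/1000
    yaw=np.degrees(np.arctan2(T[1,1],T[0,1])); dy=(ang-yaw+90)%180-90
    j6=read_state()["joints"][5]
    print("slide",np.round(d,4).tolist(),"roll",round(-dy,1),"| rows",round(np.linalg.norm(d)/.0625,1),round(abs(dy)/10.7,1),"yaw",round(yaw,1),"j6",round(np.degrees(j6)),"tilt",rd(T[:3,2]*1000),"g",rd(T[:3,3]-[0,0,grip_point_offset]))
if __name__=="__main__": go(*map(float,sys.argv[1:5]))
E
python3 go.py 450 -40 300 90; python3 -c "
from h import *
print(shot('wrist')['T_tool_cam'])"
```

```text
slide [-0.4155, 0.4476, -0.05] roll 18.0 | rows 9.8 1.7 yaw 108.0 j6 -15 tilt [-0.0, -0.0, -1000.0] g [193.5, -594.2, 250.0]
[[-1.19351647e-04  9.60087812e-01  2.79698730e-01  7.06615448e+01]
 [ 9.99999765e-01  3.03525012e-04 -6.15158478e-04  1.13190702e+00]
 [-6.75501718e-04  2.79698591e-01 -9.60087622e-01  3.12773927e+01]
 [ 0.00000000e+00  0.00000000e+00  0.00000000e+00  1.00000000e+00]]
```

>>> carry_out:
  slide:
    - [-0.21,0.22,-0.05]
    - [-0.21,0.22,-0.05]
    - [-0.21,0.22,-0.05]
    - [-0.21,0.22,-0.05]
    - [-0.21,0.22,-0.05]
    - [-0.21,0.22,-0.05]
  roll: [9,18,18,18,18,18]
  claw: [0.085,0.085,0.085,0.085,0.085,0.085]

```text
clock: 2.6
position: [326.3, -317.4, 456.2]
ee_rot: [-0.004, 1.0, -0.001, 0.002]
contact_force: [-0.2, 0.2, -0.1]
gripper_width: 84.7
grasp_force: 0.0
```

```bash
python3 go.py 450 -60 300 90
```

```text
slide [-0.1255, 0.2565, 0.0016] roll 0.4 | rows 4.6 0.0 yaw 90.4 j6 -66 tilt [3.3, -1.3, -1000.0] g [326.3, -317.4, 301.5]
```

>>> carry_out:
  slide:
    - [-0.125,0.257,0]
    - [-0.125,0.257,0]
    - [-0.125,0.257,0]
    - [-0.125,0.257,0]
    - [-0.125,0.257,0]
    - [-0.125,0.257,0]
    - [-0.125,0.257,0]
  roll: [0,0,0,0,0,0,0]
  claw: [0.085,0.085,0.085,0.085,0.085,0.085,0.085]

```text
clock: 3.48
position: [449.8, -63.6, 454.4]
ee_rot: [0.0, 1.0, -0.0, -0.0]
contact_force: [0.5, -0.5, 0.5]
gripper_width: 84.9
grasp_force: 0.0
```

```bash
cat > b.py <<'E'
from h import *
w=shot("wrist"); save(w,"w1.png",f=1.5); print(rd(w["W"][:3,3]))
np.save("w1_W.npy",w["W"])
for n in "key_c spindle lid_handle lid_rim seat jar_yellow_c".split():
    print(n,[(rd(r["at"]),round(r["conf"],2),rd(at_depth(w,r["at"]))) for r in place_of(w,n)[:4]])
E
python3 b.py
```

```text
[378.8, -62.4, 423.2]
key_c [([250.3, 147.2], 0.95, [430.9, -73.4, 43.3]), ([180.0, 162.1], 0.92, [449.6, -161.0, 40.4]), ([313.9, 108.1], 0.91, [384.9, 5.6, 21.4]), ([206.5, 81.2], 0.69, [354.1, -123.5, 42.9])]
spindle [([318.1, 268.0], 0.81, [546.3, -0.4, 129.4])]
lid_handle [([353.1, 302.3], 0.97, [590.9, 41.8, 127.7]), ([89.5, 220.3], 0.73, [539.9, -308.6, 8.3])]
lid_rim []
seat [([82.7, 173.5], 0.23, [470.7, -308.1, 7.7])]
jar_yellow_c []
```

View pics/w1.png

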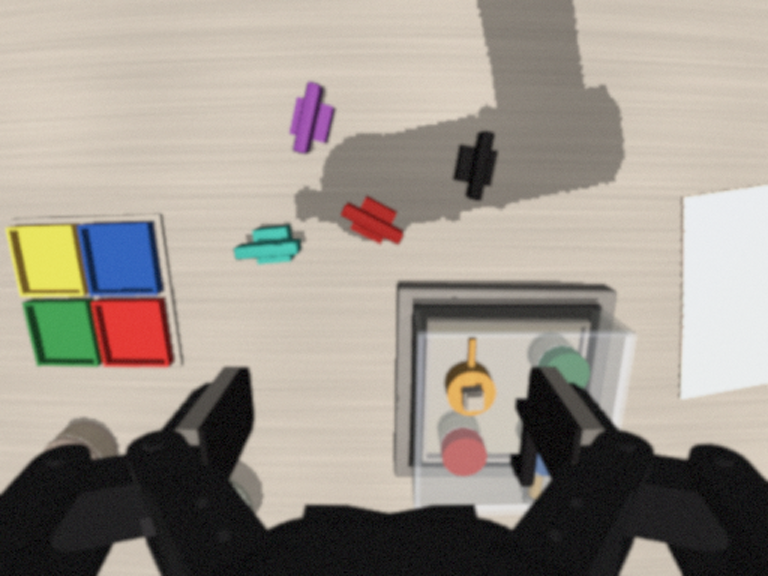

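Red key at (372,220) with wing pointing right-down; spindle at (472,397); lid's handle at (525,440); jars green, red, blue show, no yellow; turquoise (268,244), black (477,165), purple (312,117) are look-alikes.

```bash
cat > c.py <<'E'
from h import *
w=shot("wrist"); C=cloud(w); im=w["img"].astype(int)
def fit(m,lab):
    P=C[m]; 
    if len(P)<10: print(lab,"few",len(P)); return
    (c,s,a)=cv2.minAreaRect(P[:,:2].astype(np.float32)); 
    if s[0]<s[1]: a+=90
    print(lab,len(P),"c",rd(c),"size",rd(s),"long axis",round((a+90)%180-90,1),"z",rd(np.percentile(P[:,2],[5,50,95])))
r,g,b=im[...,0],im[...,1],im[...,2]
red=(r>1.8*g)&(r>1.8*b)&(abs(C[...,0]-428)<60)&(abs(C[...,1]+75)<50)
fit(red&(C[...,2]>36),"wing"); fit(red&(C[...,2]>3),"allred")
near=(abs(C[...,0]-545)<40)&(abs(C[...,1]+0)<30)
fit(near&(C[...,2]>126),"spindle top"); fit(near&(C[...,2]>108)&(C[...,2]<124)&(r>b+50),"gland")
h=(abs(C[...,0]-590)<50)&(abs(C[...,1]-43)<40)&(C[...,2]>122)
fit(h,"handle")
bas=(C[...,2]>15)&(C[...,2]<40)&(abs(C[...,0]-580)<140)&(abs(C[...,1]-40)<140); fit(bas,"base")
save(w,"w2.png",(210,100,350,300),4)
E
python3 c.py
```

```text
wing 447 c [431.0, -71.9] size [62.8, 85.9] long axis -46.5 z [41.1, 43.5, 363.3]
allred 788 c [431.0, -71.9] size [62.8, 85.9] long axis -46.5 z [20.4, 42.1, 325.1]
spindle top 145 c [546.4, -2.1] size [14.7, 13.0] long axis 2.8 z [126.3, 129.0, 130.5]
gland 656 c [538.5, -6.1] size [54.1, 34.6] long axis 24.0 z [108.6, 115.3, 116.6]
handle 357 c [578.5, 29.6] size [90.5, 23.5] long axis 26.6 z [123.5, 127.2, 128.4]
base 3653 c [548.5, 35.9] size [254.7, 227.1] long axis 9.0 z [20.5, 23.7, 34.0]
```

View pics/w2.png

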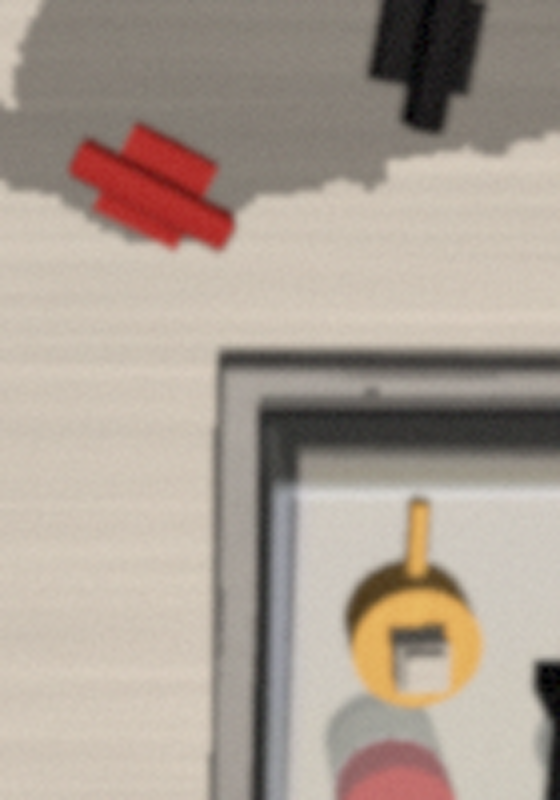

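The close crop confirms the red key (crop pixel ~(150,190)) with the T-wing, and the spindle at (422,660).

```bash
python3 go.py 428 -74 170 156
```

```text
slide [0.0218, -0.0106, 0.1301] roll -66.0 | rows 2.1 6.2 yaw 90.0 j6 -103 tilt [0.2, 0.0, -1000.0] g [449.7, -63.4, 300.1]
```

>>> carry_out:
  slide:
    - [0.022,-0.011,0.13]
    - [0.022,-0.011,0.13]
    - [0.022,-0.011,0.13]
    - [0.022,-0.011,0.13]
    - [0.022,-0.011,0.13]
    - [0.022,-0.011,0.13]
    - [0.022,-0.011,0.13]
    - [0.022,-0.011,0.13]
  roll: [-10,-20,-30,-40,-50,-60,-66,-66]
  claw: [0.05,0.05,0.05,0.05,0.05,0.05,0.05,0.05]

```text
clock: 4.88
position: [428.0, -74.1, 324.8]
ee_rot: [-0.544, 0.839, -0.0, 0.0]
contact_force: [-0.3, -1.6, -0.3]
gripper_width: 50.3
grasp_force: 0.0
```

```bash
cat > k.py <<'E'
from h import *
w=shot("wrist"); C=cloud(w); im=w["img"].astype(int)
r,g,b=im[...,0],im[...,1],im[...,2]
red=(r>1.8*g)&(r>1.8*b)
n,l,st,ce=cv2.connectedComponentsWithStats(red.astype(np.uint8)); 
for i in range(1,n):
    if st[i,4]<200: continue
    m=(l==i); P=C[m]; z=P[:,2]; print(st[i],rd(ce[i]),rd(np.percentile(z,[5,50,95])))
    for lo,hi in ((39,50),(15,27)):
        Q=P[(z>lo)&(z<hi)]
        if len(Q)>50:
            c,s,a=cv2.minAreaRect(Q[:,:2].astype(np.float32)); a=a if s[0]>s[1] else a+90
            print(lo,len(Q),rd(c),rd(s),round(a,1),"z",rd(np.median(Q[:,2])))
print([(rd(q["at"]),round(q["conf"],2),rd(at_z(w,q["at"],22))) for q in place_of(w,"key_c")])
save(w,"k1.png")
E
python3 k.py; python3 go.py 428 -74 43 156
```

```text
[   0    0   79   45 2339] [31.9, 16.4] [7.3, 9.3, 19.9]
15 615 [541.8, -278.0] [27.4, 69.8] 159.6 z 19.0
[ 235  155   35   65 1503] [251.8, 183.5] [20.3, 42.0, 44.5]
39 784 [433.7, -76.9] [53.2, 11.0] 62.2 z 43.5
15 647 [433.5, -76.8] [29.6, 29.6] 62.9 z 21.6
[([329.9, 240.3], 0.95, [389.3, 4.4, 22.0]), ([183.7, 98.6], 0.95, [455.6, -166.7, 22.0]), ([254.0, 184.0], 0.85, [432.3, -75.2, 22.0]), ([318.4, 92.5], 0.56, [350.9, -125.2, 22.0])]
slide [-0.0001, -0.0, 0.1271] roll -0.1 | rows 2.0 0.0 yaw 155.9 j6 -36 tilt [0.1, -0.0, -1000.0] g [427.9, -74.1, 170.1]
```

```bash
python3 go.py 433.5 -76.8 43 152.5
```

```text
slide [0.0002, -0.0062, 0.1271] roll 3.4 | rows 2.0 0.3 yaw 155.9 j6 -36 tilt [0.1, -0.0, -1000.0] g [427.9, -74.1, 170.1]
```

>>> carry_out:
  slide:
    - [0,-0.0062,0.06]
    - [0,-0.0062,0.1]
    - [0,-0.0062,0.127]
    - [0,-0.0062,0.127]
    - [0,-0.0062,0.127]
    - [0,-0.0062,0.127]
    - [0,-0.0062,0.127]
    - [0,-0.0062,0.127]
  roll: [3.4,3.4,3.4,3.4,3.4,3.4,3.4,3.4]
  claw: [0.05,0.05,0.05,0.05,0.0,0.0,0.0,0.0]

```text
clock: 5.98
position: [434.2, -76.4, 199.1]
ee_rot: [-0.52, 0.854, -0.001, 0.001]
contact_force: [-1.1, 0.7, 6.7]
gripper_width: 9.6
grasp_force: 60.2
```

>>> carry_out:
  slide:
    - [0,0,-0.06]
    - [0,0,-0.12]
    - [0,0,-0.18]
    - [0,0,-0.227]
    - [0,0,-0.227]
  roll: [0,0,0,0,0]
  claw: [0,0,0,0,0]

```text
clock: 6.6
position: [433.7, -76.6, 429.1]
ee_rot: [-0.52, 0.854, -0.002, 0.005]
contact_force: [0.1, 1.2, -1.6]
gripper_width: 9.7
grasp_force: 59.3
```

```bash
python3 go.py 546 40 270 185; python3 -c "
from h import *
s=read_state();print(s['gripper_width'],s['grasp_force'])"
```

```text
slide [-0.1551, -0.0462, 0.0058] roll -32.4 | rows 2.6 3.0 yaw 152.6 j6 -39 tilt [10.5, 1.4, -999.9] g [433.7, -76.6, 274.4]
9.6550645472023 59.26040232181549
```

>>> carry_out:
  slide:
    - [-0.155,-0.046,0]
    - [-0.155,-0.046,0]
    - [-0.155,-0.046,0]
    - [-0.155,-0.046,0]
    - [-0.155,-0.046,0]
    - [-0.155,-0.046,0]
  roll: [-10,-20,-30,-32.4,-32.4,-32.4]
  claw: [0,0,0,0,0,0]

```text
clock: 7.35
position: [545.2, 39.7, 424.2]
ee_rot: [0.737, -0.676, -0.0, 0.0]
contact_force: [0.2, 0.3, 0.1]
gripper_width: 9.9
grasp_force: 59.2
```

```bash
cat > s.py <<'E'
from h import *
import sys
w=shot("wrist"); C=cloud(w); im=w["img"].astype(int)
print([(rd(q["at"]),round(q["conf"],2),rd(at_z(w,q["at"],116))) for q in place_of(w,"spindle")])
print([(rd(q["at"]),round(q["conf"],2),rd(at_z(w,q["at"],121)),rd(at_depth(w,q["at"]))) for q in place_of(w,"lid_handle")])
def fit(m,lab):
    n,l,st,ce=cv2.connectedComponentsWithStats(m.astype(np.uint8))
    if n<2: return print(lab,"none")
    P=C[l==1+np.argmax(st[1:,4])]; c,s,a=cv2.minAreaRect(P[:,:2].astype(np.float32)); a=a if s[0]>s[1] else a+90
    print(lab,len(P),rd(c),rd(P.mean(0)),rd(s),round((a+90)%180-90,1))
X,Y,Z=C[...,0],C[...,1],C[...,2]
near=(abs(X-546)<18)&(abs(Y)<20)
fit(near&(Z>126)&(Z<133),"spindle top"); fit(near&(Z>112)&(Z<119),"gland")
r,b=im[...,0],im[...,2]
fit((abs(X-590)<45)&(abs(Y-43)<30)&(Z>120)&(Z<131)&(im.sum(2)<200),"handle")
fit((r>b+70)&(Z>100)&(Z<120),"brass")
save(w,sys.argv[1],f=1.5)
E
python3 s.py s1.png
```

```text
[([258.0, 139.2], 0.79, [549.6, 1.5, 116.0])]
[([209.0, 185.4], 0.64, [590.0, 45.8, 121.0], [589.0, 43.9, 127.6])]
spindle top 256 [547.2, -2.3] [547.2, -2.5, 128.7] [13.7, 14.1] -86.4
gland 1043 [546.8, -2.4] [547.0, -2.8, 115.6] [34.3, 35.7] -85.8
handle 825 [591.2, 41.6] [591.6, 40.9, 126.8] [58.0, 10.8] 0.3
brass 1084 [538.8, 1.2] [544.7, -3.2, 114.9] [35.2, 53.5] -25.0
```

View pics/s1.png

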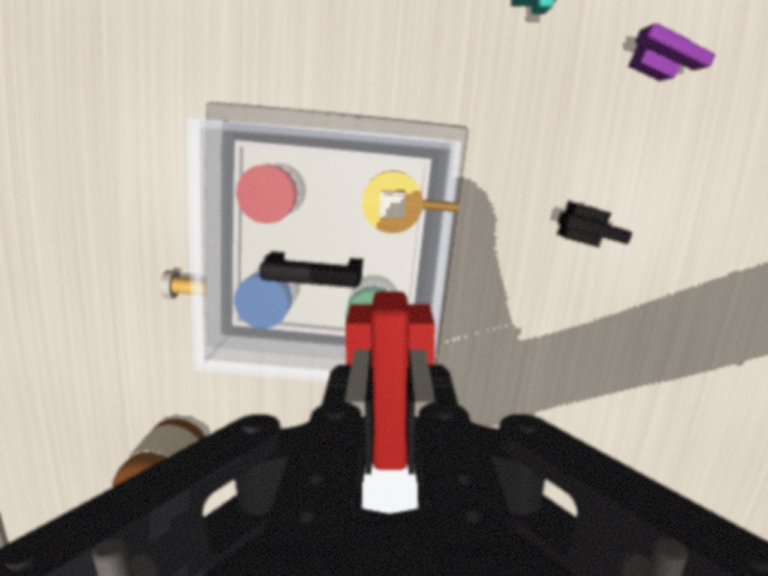

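```bash
cat > e.py <<'E'
from h import *
w=shot("wrist"); C=cloud(w); im=w["img"].astype(int); X,Y,Z=C[...,0],C[...,1],C[...,2]
h=(abs(X-591)<40)&(abs(Y-42)<15)&(Z>121)&(Z<131)&(im.sum(2)<200)
P=C[h][:,:2]; q=P-P.mean(0); v=np.linalg.svd(q,full_matrices=False)[2][0]; print("handle PCA",rd(P.mean(0)),np.degrees(np.arctan(v[1]/v[0])))
g=cv2.cvtColor(w["img"],cv2.COLOR_RGB2GRAY)
for a,b,z,l in (((215,105),(462,128),24,"plate edge -y"),((466,135),(456,330),24,"plate edge -x"),((248,142),(425,160),24,"floor -y")):
    A,B=at_z(w,np.array(a)/1.5,z),at_z(w,np.array(b)/1.5,z); print(l,rd(A),rd(B),np.degrees(np.arctan2(*(B-A)[1::-1])))
seg=cv2.createLineSegmentDetector().detect(g)[0][:,0]
for s in seg:
    if np.hypot(s[2]-s[0],s[3]-s[1])<30 or max(s[1],s[3])>245: continue
    zz=24; A,B=at_z(w,s[:2],zz),at_z(w,s[2:],zz); a=np.degrees(np.arctan2(*(B-A)[1::-1]))
    print(rd(s),rd(A[:2]),rd(B[:2]),"ang mod90",round((a+45)%90-45,1))
# spindle top corners zoom
save(w,"s2.png",(230,105,300,175),8)
# gripper/key wing angle
r=(im[...,0]>1.8*im[...,1])&(im[...,0]>1.8*im[...,2]); r[:190]=0
K=C[r]; Q=K[(K[:,2]>275)&(K[:,2]<300)]; Q2=K[(K[:,2]>235)&(K[:,2]<262)]
for n,Q in (("wing",Q),("hub",Q2)):
    if len(Q)>30: print(n,len(Q),cv2.minAreaRect(Q[:,:2].astype(np.float32)))
E
python3 e.py
```

```text
handle PCA [591.5, 41.0] 0.28867653831428397
plate edge -y [684.9, -55.0, 24.0] [498.7, -53.4, 24.0] 179.4987379975678
plate edge -x [495.0, -48.6, 24.0] [483.2, 107.7, 24.0] 94.34733365880362
floor -y [659.3, -29.8, 24.0] [523.9, -27.5, 24.0] 179.02963060298885
[190.7, 172.7, 230.8, 176.3] [627.3, 59.0] [578.6, 59.4] ang mod90 -0.5
[236.9, 190.9, 175.6, 186.1] [569.9, 77.1] [645.4, 77.5] ang mod90 0.3
[288.1, 189.4, 288.1, 231.9] [507.7, 69.6] [501.3, 125.6] ang mod90 6.6
[276.5, 199.5, 284.4, 134.5] [520.5, 83.7] [519.4, 3.9] ang mod90 -0.8
[436.5, 13.8, 476.4, 35.3] [365.1, -145.2] [313.1, -129.8] ang mod90 -16.5
[286.8, 105.1, 157.9, 92.7] [520.2, -29.6] [667.8, -31.3] ang mod90 -0.7
[156.1, 94.4, 154.3, 214.4] [669.9, -29.3] [672.2, 116.9] ang mod90 -0.9
[179.4, 219.0, 228.2, 223.5] [640.1, 120.2] [578.1, 120.7] ang mod90 -0.5
[290.1, 235.6, 301.9, 139.4] [498.3, 130.4] [498.3, 7.7] ang mod90 0.0
[302.6, 133.1, 308.8, 89.3] [498.3, 0.3] [497.3, -49.2] ang mod90 -1.2
[348.1, 228.1, 511.0, 174.2] [425.3, 113.9] [224.4, 24.4] ang mod90 24.0
[139.3, 66.1, 309.6, 82.4] [689.5, -59.0]
[... 856 characters left out ...]
 [625.9, 111.4] [580.3, 112.0] ang mod90 -0.7
[135.3, 180.6, 134.6, 80.6] [695.5, 74.7] [694.9, -42.8] ang mod90 -0.3
[226.9, 219.9, 189.4, 216.4] [580.0, 116.0] [627.5, 115.6] ang mod90 -0.5
[309.3, 86.0, 237.0, 78.5] [497.1, -52.9] [578.9, -53.6] ang mod90 -0.5
[296.9, 91.6, 191.8, 82.3] [510.4, -45.4] [629.4, -45.5] ang mod90 -0.1
[306.0, 140.7, 295.5, 218.1] [493.3, 8.8] [494.2, 106.1] ang mod90 -0.5
[184.3, 235.1, 150.7, 231.5] [633.6, 141.8] [677.3, 140.9] ang mod90 -1.2
wing 114 ((545.4407958984375, 40.95493698120117), (10.348891258239746, 23.228321075439453), 4.23085355758667)
hub 1040 ((546.9266967773438, 25.4349422454834), (29.43304443359375, 27.309236526489258), 5.655709743499756)
```

View pics/s2.png

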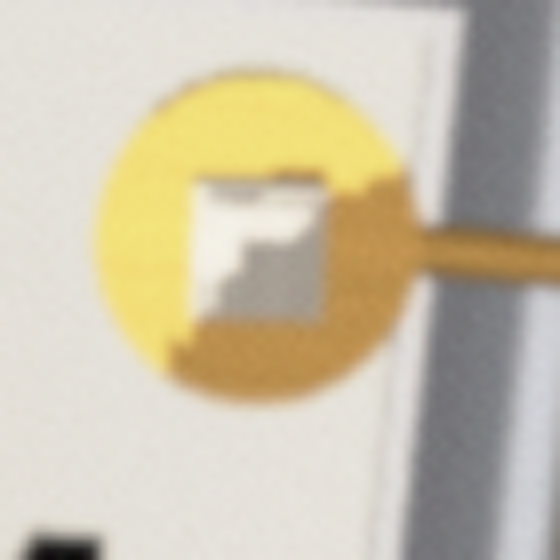

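Spindle and handle are plainly seen; the gland's yellow part is only sunlight. The spindle edges lie parallel to the present gripper axes (about 5°).

```bash
python3 go.py 547.2 -2.4 180 185
```

```text
slide [0.042, 0.0019, 0.0902] roll -0.0 | rows 1.6 0.0 yaw -175.0 j6 -16 tilt [0.3, 0.2, -1000.0] g [545.4, 39.6, 270.2]
```

>>> carry_out:
  slide:
    - [0.042,0.0019,0.02]
    - [0.042,0.0019,0.06]
    - [0.042,0.0019,0.09]
    - [0.042,0.0019,0.09]
    - [0.042,0.0019,0.09]
    - [0.042,0.0019,0.09]
  roll: [0,0,0,0,0,0]
  claw: [0,0,0,0,0,0]

```text
clock: 8.3
position: [547.9, -1.8, 336.5]
ee_rot: [0.738, -0.675, 0.001, -0.001]
contact_force: [0.2, -0.9, -1.6]
gripper_width: 9.4
grasp_force: 59.2
```

```bash
python3 - <<'E'
from h import *
w=shot("wrist"); s=shot("side"); a=w["img"][100:384,130:390]; b=cv2.resize(s["img"][140:240,190:320],None,fx=4,fy=4,interpolation=2)
a=cv2.resize(a,None,fx=1.0,fy=1.0); H=400; c=np.zeros((400,790,3),np.uint8); c[:284,:260]=a; c[:400,265:785]=b
cv2.imwrite("pics/h1.png",c[...,::-1]); print(read_state()["position"])
E
python3 go.py 547.2 -2.4 160.4 185
```

```text
[547.72095908  -1.85071987 336.0335592 ]
slide [0.0005, 0.0006, 0.0209] roll 0.0 | rows 0.3 0.0 yaw -175.0 j6 -12 tilt [2.5, 0.6, -1000.0] g [547.7, -1.9, 181.3]
```

View pics/h1.png

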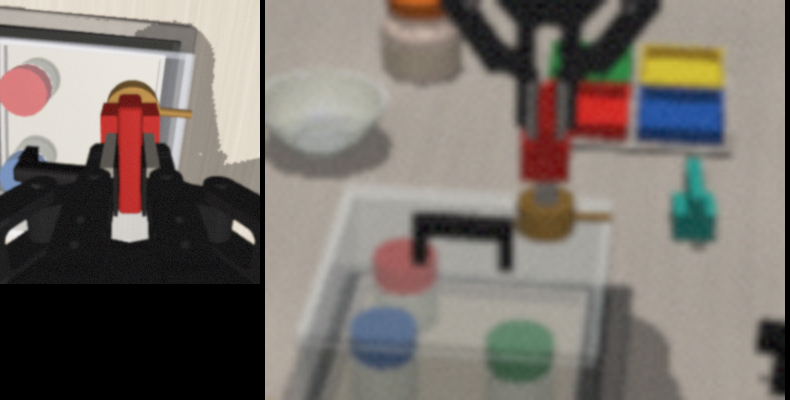

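The key's hub (545,160) hangs straight over the spindle (545,190) in the side crop. Descend.

>>> carry_out:
  slide:
    - [0.0005,0.0005,0.005]
    - [0.0005,0.0005,0.009]
    - [0.0005,0.0005,0.013]
    - [0.0005,0.0005,0.017]
    - [0.0005,0.0005,0.019]
    - [0.0005,0.0005,0.019]
  roll: [0,0,0,0,0,0]
  claw: [0,0,0,0,0,0]

```text
clock: 9.15
position: [547.0, -2.5, 315.5]
ee_rot: [0.737, -0.675, -0.0, 0.0]
contact_force: [-0.5, 0.4, -1.4]
gripper_width: 9.6
grasp_force: 59.3
```

>>> carry_out:
  slide:
    - [0,0,0.001]
    - [0,0,0.002]
    - [0,0,0.002]
    - [0,0,0.001]
  roll: [0,0,0,0]
  claw: [0,0,0,0]

```text
clock: 9.65
position: [547.0, -2.5, 315.2]
ee_rot: [0.738, -0.675, 0.0, -0.0]
contact_force: [0.1, 0.9, -1.1]
gripper_width: 9.7
grasp_force: 59.2
```

```bash
python3 - <<'E'
from h import *
s=read_state(); print(rd(s["contact_force"]),rd(s["wrist_torque"]),rd(s["position"]))
p=shot("side"); print([(rd(q["at"]),round(q["conf"],2),rd(at_depth(p,q["at"]))) for q in place_of(p,"key_c")[:5]])
E
```

```text
[0.1, 0.9, -1.1] [0.2, 0.1, -0.0] [547.0, -2.5, 315.2]
[([333.7, 200.9], 0.78, [355.3, -121.1, 23.0]), ([259.3, 181.8], 0.65, [547.0, 23.1, 152.5]), ([324.3, 227.7], 0.65, [385.2, 16.2, 29.9]), ([295.4, 187.6], 0.46, [459.8, -155.4, 36.7])]
```

>>> carry_out:
  slide:
    - [0,0,0.001]
    - [0,0,0.002]
    - [0,0,0.002]
  roll: [0,0,0]
  claw: [0,0,0]

```text
clock: 10.12
position: [547.0, -2.4, 315.1]
ee_rot: [0.738, -0.675, 0.001, -0.0]
contact_force: [-6.4, 1.6, 12.7]
gripper_width: 9.4
grasp_force: 61.3
```

>>> carry_out:
  slide:
    - [0,0,-0.001]
    - [0,0,-0.001]
    - [0,0,-0.001]
    - [0,0,-0.001]
    - [0,0,-0.001]
    - [0,0,-0.001]
    - [0,0,-0.001]
    - [0,0,-0.001]
  roll: [0,-7,-14,-21,-28,-35,-42,-42]
  claw: [0,0,0,0,0,0,0,0]

```text
clock: 11.12
position: [546.5, -2.5, 315.1]
ee_rot: [0.931, -0.366, -0.0, 0.0]
contact_force: [-6.5, 2.1, 10.2]
gripper_width: 9.3
grasp_force: 60.8
```

>>> carry_out:
  slide:
    - [0,0,0]
    - [0,0,0]
    - [0,0,0]
    - [0,0,0]
    - [0,0,0]
    - [0,0,0]
    - [0,0,0]
    - [0,0,0]
  roll: [-7,-14,-21,-28,-35,-40,-43,-43]
  claw: [0,0,0,0,0,0,0,0]

```text
clock: 12.12
position: [546.2, -3.2, 315.1]
ee_rot: [1.0, 0.001, -0.001, 0.001]
contact_force: [-7.0, -0.6, 11.4]
gripper_width: 9.6
grasp_force: 60.9
```

```bash
python3 - <<'E'
from h import *
s=read_state(); print(rd(s["contact_force"]),rd(s["wrist_torque"]*1000),rd(s["position"]))
E
python3 go.py 547.2 -2.4 160 270
```

```text
[-7.0, -0.6, 11.4] [-321.2, 1869.2, 27.3] [546.2, -3.2, 315.1]
slide [0.001, -0.0008, 0.0004] roll 0.1 | rows 0.0 0.0 yaw -89.9 j6 73 tilt [-2.6, -2.0, -1000.0] g [546.2, -3.2, 160.4]
```

>>> carry_out:
  slide:
    - [0,0,0]
    - [0,0,0]
    - [0,0,0]
    - [0,0,0]
    - [0,0,0]
  roll: [-3,-6,-9,-9,-9]
  claw: [0,0,0,0,0]

```text
clock: 12.75
position: [546.2, -3.5, 315.1]
ee_rot: [0.997, 0.079, -0.002, 0.001]
contact_force: [-6.6, -2.6, 11.8]
gripper_width: 9.7
grasp_force: 60.9
```

```bash
python3 - <<'E'
from h import *
s=read_state(); print(rd(s["contact_force"]),rd(s["wrist_torque"]*1000),rd(s["position"]))
E
python3 go.py 547.2 -2.4 230 279
```

```text
[-6.6, -2.6, 11.8] [-632.8, 1866.5, -55.1] [546.2, -3.5, 315.1]
slide [0.001, -0.0008, -0.0696] roll 0.0 | rows 1.1 0.0 yaw -81.0 j6 82 tilt [-3.1, -2.5, -1000.0] g [546.2, -3.5, 160.4]
```

>>> carry_out:
  slide:
    - [0,0,-0.002]
    - [0,0,-0.002]
    - [0,0,-0.002]
    - [0,0,-0.03]
    - [0,0,-0.08]
    - [0,0,-0.13]
    - [0,0,-0.13]
  roll: [0,0,0,0,0,0,0]
  claw: [0.03,0.03,0.03,0.03,0.03,0.03,0.03]

```text
clock: 13.62
position: [547.7, -2.4, 448.3]
ee_rot: [0.997, 0.079, 0.005, -0.0]
contact_force: [0.9, -0.5, -0.7]
gripper_width: 30.0
grasp_force: 0.0
```

```bash
cat > f.py <<'E'
from h import *
w=shot("wrist"); C=cloud(w); im=w["img"].astype(int); X,Y,Z=C[...,0],C[...,1],C[...,2]
r,g,b=im[...,0],im[...,1],im[...,2]
def fit(m,l):
    P=C[m]; 
    if len(P)<20: return print(l,"few",len(P))
    c,s,a=cv2.minAreaRect(P[:,:2].astype(np.float32)); a=a if s[0]>s[1] else a+90
    q=P[:,:2]-P[:,:2].mean(0); v=np.linalg.svd(q,full_matrices=False)[2][0]
    print(l,len(P),rd(c),rd(s),round((a+90)%180-90,1),"pca",rd(np.degrees(np.arctan(v[1]/v[0]))),"z",rd(np.median(P[:,2])))
near=(abs(X-547)<40)&(abs(Y+2)<40)
fit((r>1.8*g)&(r>1.8*b)&near&(Z>148)&(Z<170),"wing"); fit((r>1.8*g)&(r>1.8*b)&near&(Z>125)&(Z<146),"hub")
fit((abs(X-591)<45)&(abs(Y-42)<25)&(Z>121)&(Z<132)&(im.sum(2)<200),"handle")
save(w,"f1.png",f=1.2)
E
python3 f.py
```

```text
wing 760 [547.5, -2.3] [53.2, 11.0] 6.9 pca 6.7 z 159.4
hub 641 [553.3, -1.6] [41.4, 29.6] 8.4 pca -81.9 z 137.6
handle 701 [592.6, 41.8] [56.6, 10.4] 0.1 pca 0.2 z 127.3
```

View pics/f1.png

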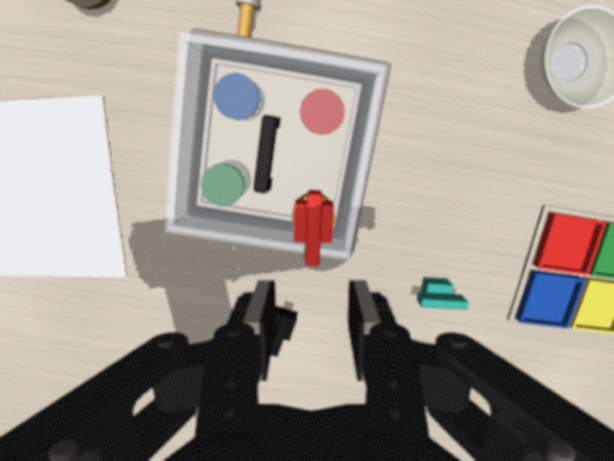

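Key seated (wing top z 159.4, at (313,215)), turned ~92°; lid handle at (267,153), jars blue, red, green visible, no yellow one under the gland region. Now grip the lid handle.

```bash
python3 go.py 592 41.6 240 270
```

```text
slide [0.051, -0.0364, 0.051] roll 9.0 | rows 1.3 0.8 yaw -81.0 j6 82 tilt [4.2, 1.4, -1000.0] g [547.2, -2.4, 290.7]
```

>>> carry_out:
  slide:
    - [0.025,-0.018,0.02]
    - [0.051,-0.0364,0.05]
    - [0.051,-0.0364,0.05]
    - [0.051,-0.0364,0.05]
    - [0.051,-0.0364,0.05]
  roll: [4,9,9,9,9]
  claw: [0.03,0.03,0.03,0.03,0.03]

```text
clock: 14.3
position: [591.4, 40.9, 394.5]
ee_rot: [1.0, 0.0, 0.001, -0.0]
contact_force: [-0.1, -0.2, 0.2]
gripper_width: 30.6
grasp_force: 0.0
```

```bash
python3 go.py 592 41.6 121 270; python3 - <<'E'
from h import *
w=shot("wrist"); C=cloud(w); im=w["img"].astype(int); X,Y,Z=C[...,0],C[...,1],C[...,2]
P=C[(abs(X-591)<45)&(abs(Y-42)<25)&(Z>121)&(Z<132)&(im.sum(2)<200)]
print(len(P), cv2.minAreaRect(P[:,:2].astype(np.float32)), rd(np.median(P[:,2])))
E
```

```text
slide [0.0005, -0.0006, 0.1188] roll 0.0 | rows 1.9 0.0 yaw -90.0 j6 70 tilt [1.1, 0.2, -1000.0] g [591.4, 40.9, 239.8]
923 ((593.4312133789062, 42.8228645324707), (57.56801986694336, 9.753079414367676), 0.2366059422492981) 127.4
```

>>> carry_out:
  slide:
    - [0.0005,-0.001,0.04]
    - [0.0005,-0.001,0.08]
    - [0.0005,-0.001,0.105]
    - [0.0005,-0.001,0.118]
    - [0.0005,-0.001,0.118]
    - [0.0005,-0.001,0.118]
    - [0.0005,-0.001,0.118]
    - [0.0005,-0.001,0.118]
  roll: [0,0,0,0,0,0,0,0]
  claw: [0.03,0.03,0.03,0.03,0.03,0,0,0]

```text
clock: 15.35
position: [592.7, 42.5, 277.4]
ee_rot: [1.0, 0.001, 0.002, -0.0]
contact_force: [-0.3, -0.2, 5.2]
gripper_width: 10.9
grasp_force: 61.8
```

>>> carry_out:
  slide:
    - [0,0,0]
    - [0,0,-0.005]
    - [0,0,-0.02]
    - [0,0,-0.05]
    - [0,0,-0.08]
    - [0,0,-0.11]
    - [0,0,-0.13]
    - [0,0,-0.13]
  roll: [0,0,0,0,0,0,0,0]
  claw: [0,0,0,0,0,0,0,0]

```text
clock: 16.35
position: [592.1, 42.5, 407.4]
ee_rot: [1.0, 0.0, 0.002, -0.001]
contact_force: [0.3, -0.2, -5.9]
gripper_width: 11.0
grasp_force: 60.2
```

```bash
python3 go.py 494 322 251 270; python3 - <<'E'
from h import *
p=shot("side"); save(p,"l1.png",(150,80,350,380),1.6); print(rd(read_state()["contact_force"]))
t=shot("top"); 
for p in (t,): print([(rd(q["at"]),rd(at_z(p,q["at"],4))) for q in place_of(p,"mat_top")])
E
```

```text
slide [-0.0979, -0.2796, 0.0018] roll 0.0 | rows 4.7 0.0 yaw -90.0 j6 70 tilt [3.2, 1.4, -1000.0] g [592.1, 42.5, 252.7]
[0.2, 0.7, -6.6]
[([170.9, 222.5], [497.4, 307.8, 4.0]), ([262.2, 194.4], [594.3, -0.3, 4.0])]
```

View pics/l1.png

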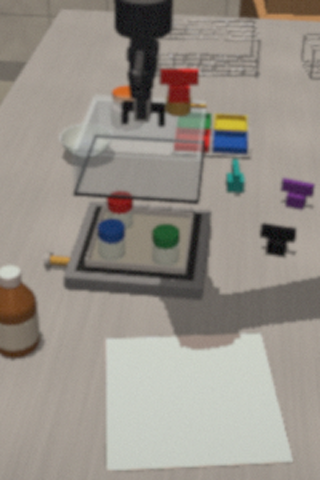

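The lid hangs level with the key on it; chamber shows red, blue, green jars only ((120,203),(111,232),(166,238)). Carry to the mat.

>>> carry_out:
  slide:
    - [-0.01,-0.03,0]
    - [-0.025,-0.07,0]
    - [-0.04,-0.115,0]
    - [-0.056,-0.16,0]
    - [-0.072,-0.205,0]
    - [-0.086,-0.245,0]
    - [-0.096,-0.275,0]
    - [-0.096,-0.275,0]
  roll: [0,0,0,0,0,0,0,0]
  claw: [0,0,0,0,0,0,0,0]

```text
clock: 17.5
position: [495.1, 319.3, 403.9]
ee_rot: [1.0, 0.002, -0.001, 0.001]
contact_force: [0.3, -1.1, -5.9]
gripper_width: 11.0
grasp_force: 60.2
```

>>> carry_out:
  slide:
    - [0,0,0.02]
    - [0,0,0.05]
    - [0,0,0.08]
    - [0,0,0.11]
    - [0,0,0.13]
    - [0,0,0.142]
    - [0,0,0.146]
    - [0,0,0.146]
  roll: [0,0,0,0,0,0,0,0]
  claw: [0,0,0,0,0,0,0,0]

```text
clock: 18.5
position: [496.3, 317.4, 260.0]
ee_rot: [1.0, 0.0, 0.0, -0.0]
contact_force: [-0.5, 0.4, -4.9]
gripper_width: 10.7
grasp_force: 60.2
```

```bash
python3 go.py 494 322 103 270; python3 -c "
from h import *
print(rd(read_state()['contact_force']))"
```

```text
slide [-0.0023, -0.0046, 0.0023] roll 0.0 | rows 0.1 0.0 yaw -90.0 j6 42 tilt [0.5, 0.2, -1000.0] g [496.3, 317.4, 105.3]
[-0.5, 0.4, -4.9]
```

>>> carry_out:
  slide:
    - [0,0,0.0015]
    - [0,0,0.003]
    - [0,0,0.0035]
    - [0,0,0.0035]
  roll: [0,0,0,0]
  claw: [0,0,0,0]

```text
clock: 19.0
position: [496.1, 317.6, 257.5]
ee_rot: [1.0, 0.001, 0.001, -0.0]
contact_force: [-3.1, -0.8, 2.3]
gripper_width: 10.7
grasp_force: 61.3
```

Contact felt (force rose from -5 to +2). Release and rise.

>>> carry_out:
  slide:
    - [0,0,0]
    - [0,0,0]
    - [0,0,0]
    - [0,0,-0.03]
    - [0,0,-0.08]
    - [0,0,-0.14]
    - [0,0,-0.2]
    - [0,0,-0.2]
  roll: [0,0,0,0,0,0,0,0]
  claw: [0.03,0.03,0.03,0.03,0.03,0.03,0.03,0.03]

```text
clock: 20.0
position: [496.5, 317.4, 462.8]
ee_rot: [1.0, 0.001, 0.005, -0.004]
contact_force: [-0.3, -0.3, -0.5]
gripper_width: 30.0
grasp_force: 0.0
```

```bash
python3 go.py 560 20 300 270
```

```text
slide [0.0631, 0.2976, 0.0062] roll 0.1 | rows 4.9 0.0 yaw -89.9 j6 42 tilt [10.1, 8.5, -999.9] g [496.5, 317.4, 308.1]
```

>>> carry_out:
  slide:
    - [0.06,0.275,0]
    - [0.06,0.275,0]
    - [0.06,0.275,0]
    - [0.06,0.275,0]
    - [0.06,0.275,0]
    - [0.06,0.275,0]
    - [0.06,0.275,0]
  roll: [0,0,0,0,0,0,0]
  claw: [0.06,0.06,0.06,0.06,0.06,0.06,0.06]

```text
clock: 20.88
position: [556.1, 42.7, 455.6]
ee_rot: [1.0, 0.0, -0.0, 0.0]
contact_force: [0.6, -0.8, 1.0]
gripper_width: 59.9
grasp_force: 0.0
```

```bash
cat > j.py <<'E'
from h import *
import sys
w=shot("wrist"); C=cloud(w); im=w["img"]; X,Y,Z=C[...,0],C[...,1],C[...,2]
hsv=cv2.cvtColor(im,cv2.COLOR_RGB2HSV); H,S,V=hsv[...,0],hsv[...,1],hsv[...,2]
hues={"red":(H<8)|(H>172),"blue":(H>100)&(H<125),"green":(H>45)&(H<90),"yellow":(H>24)&(H<34)}
for c,m in hues.items():
    m=m&(S>90)&(V>40)&(Z>4)&(Z<90)
    n,l,st,ce=cv2.connectedComponentsWithStats(m.astype(np.uint8))
    for i in range(1,n):
        if st[i,4]<250: continue
        P=C[l==i]; zt=np.percentile(P[:,2],80); Q=P[P[:,2]>zt-3]
        (x,y),s,a=cv2.minAreaRect(P[:,:2].astype(np.float32)); ec,er=cv2.minEnclosingCircle(Q[:,:2].astype(np.float32))
        print(c,st[i,4],"rect",rd((x,y)),rd(s),"top circle",rd(ec),rd(er),"z80",rd(zt))
for n in sys.argv[2:]:
    print(n,[(rd(q["at"]),round(q["conf"],2),rd(at_depth(w,q["at"]))) for q in place_of(w,n)[:2]])
save(w,sys.argv[1],f=1.2)
E
python3 j.py j1.png jar_red_c jar_blue_c jar_green_c jar_yellow_c; python3 go.py 560 20 300 270
```

```text
red 1057 rect [632.8, 3.2] [38.1, 39.1] top circle [632.5, 3.6] 19.5 z80 74.1
red 1301 rect [539.5, -297.8] [67.6, 49.9] top circle [539.4, -294.4] 39.3 z80 16.9
blue 1027 rect [634.4, 79.8] [37.8, 37.7] top circle [634.2, 80.0] 19.3 z80 74.2
blue 1526 rect [468.6, -306.6] [66.6, 66.2] top circle [468.8, -304.6] 43.4 z80 16.1
green 868 rect [554.6, 84.1] [36.2, 37.4] top circle [554.8, 84.2] 19.1 z80 74.2
green 717 rect [461.3, -163.3] [19.8, 51.8] top circle [455.5, -164.1] 25.8 z80 43.1
jar_red_c [([295.2, 97.6], 0.77, [632.0, 5.6, 72.8])]
jar_blue_c [([231.1, 98.1], 0.64, [631.4, 74.7, 74.2])]
jar_green_c [([221.3, 165.9], 0.78, [557.0, 87.6, 73.7])]
jar_yellow_c [([261.0, 134.3], 0.29, [587.8, 42.3, 24.5])]
slide [0.0039, 0.0234, 0.0015] roll 0.1 | rows 0.4 0.0 yaw -89.9 j6 69 tilt [0.0, 0.1, -1000.0] g [556.1, 43.4, 301.5]
```

View pics/j1.png

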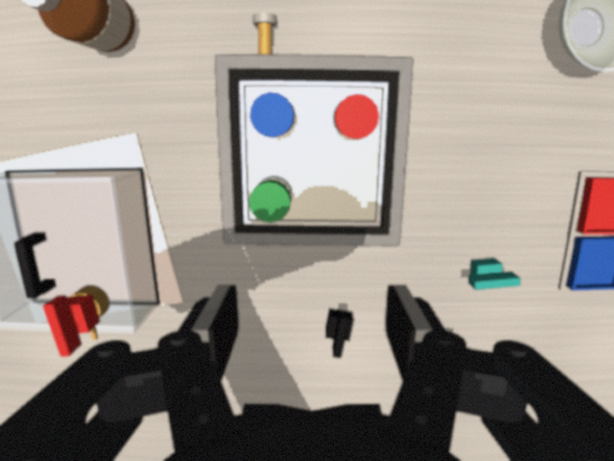

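Lid on the mat; jars: red (356,117), blue (272,115), green (270,201). Grasp red first.

```bash
python3 go.py 632.6 3.4 55 270
```

```text
slide [0.0764, 0.0402, 0.2465] roll 0.1 | rows 4.2 0.0 yaw -89.9 j6 69 tilt [0.0, 0.1, -1000.0] g [556.1, 43.4, 301.5]
```

>>> carry_out:
  slide:
    - [0.04,0.02,0.04]
    - [0.0764,0.0402,0.08]
    - [0.0764,0.0402,0.13]
    - [0.0764,0.0402,0.18]
    - [0.0764,0.0402,0.22]
    - [0.0764,0.0402,0.24]
    - [0.0764,0.0402,0.2465]
    - [0.0764,0.0402,0.2465]
  roll: [0,0,0,0,0,0,0,0]
  claw: [0.058,0.058,0.058,0.058,0.058,0.058,0.058,0.058]

```text
clock: 22.12
position: [632.9, 2.7, 210.0]
ee_rot: [1.0, 0.001, 0.0, 0.0]
contact_force: [0.6, 0.8, 0.4]
gripper_width: 58.0
grasp_force: 0.0
```

>>> carry_out:
  slide:
    - [0,0,0]
    - [0,0,0]
    - [0,0,0]
    - [0,0,-0.03]
    - [0,0,-0.08]
    - [0,0,-0.13]
    - [0,0,-0.18]
    - [0,0,-0.18]
  roll: [0,0,0,0,0,0,0,0]
  claw: [0,0,0,0,0,0,0,0]

```text
clock: 23.12
position: [633.0, 2.1, 394.8]
ee_rot: [1.0, 0.0, 0.005, -0.001]
contact_force: [0.6, 0.6, -1.6]
gripper_width: 38.5
grasp_force: 60.4
```

```bash
python3 go.py 505 -290 260 270
```

```text
slide [-0.1281, 0.292, -0.0216] roll 0.1 | rows 5.1 0.0 yaw -89.9 j6 75 tilt [9.8, 1.6, -1000.0] g [633.0, 2.1, 240.1]
```

>>> carry_out:
  slide:
    - [-0.128,0.292,-0.02]
    - [-0.128,0.292,-0.02]
    - [-0.128,0.292,-0.02]
    - [-0.128,0.292,-0.02]
    - [-0.128,0.292,-0.02]
    - [-0.128,0.292,-0.02]
    - [-0.128,0.292,-0.02]
    - [-0.128,0.292,-0.02]
  roll: [0,0,0,0,0,0,0,0]
  claw: [0,0,0,0,0,0,0,0]

```text
clock: 24.12
position: [505.3, -288.8, 408.9]
ee_rot: [1.0, 0.001, -0.001, -0.0]
contact_force: [-0.2, -0.4, -0.6]
gripper_width: 38.9
grasp_force: 60.7
```

```bash
python3 j.py r1.png cell_red cell_blue cell_green cell_yellow; python3 go.py 540 -310 40 270
```

```text
red 3402 rect [539.3, -307.7] [65.7, 65.9] top circle [539.5, -307.3] 45.3 z80 11.2
blue 2368 rect [468.4, -308.4] [65.0, 64.7] top circle [467.9, -308.2] 45.2 z80 10.9
green 3194 rect [540.5, -379.1] [62.6, 65.1] top circle [540.7, -378.7] 44.7 z80 11.5
green 918 rect [455.6, -165.9] [29.9, 52.3] top circle [454.5, -165.8] 26.0 z80 43.5
yellow 2679 rect [468.7, -380.5] [66.2, 66.2] top circle [469.0, -379.8] 45.9 z80 16.9
cell_red [([274.6, 134.4], 0.86, [539.8, -304.6, 8.6])]
cell_blue [([274.1, 193.5], 0.77, [467.9, -305.1, 8.1])]
cell_green [([340.2, 131.6], 0.97, [543.5, -381.3, 8.2])]
cell_yellow [([334.6, 189.6], 0.76, [473.2, -379.2, 8.6]), ([277.1, 134.7], 0.18, [539.4, -307.6, 7.8])]
slide [0.0347, 0.0212, 0.2149] roll 0.1 | rows 3.5 0.0 yaw -89.9 j6 104 tilt [-0.1, 0.1, -1000.0] g [505.3, -288.9, 254.9]
```

View pics/r1.png

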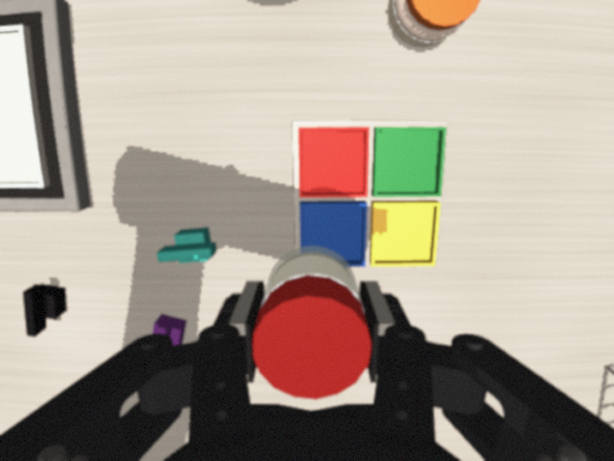

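Rack cells seen: red (333,160), green (408,160), blue (333,232), yellow (405,232); red jar upright in grip.

>>> carry_out:
  slide:
    - [0.034,0.019,0.03]
    - [0.034,0.019,0.08]
    - [0.034,0.019,0.13]
    - [0.034,0.019,0.17]
    - [0.034,0.019,0.2]
    - [0.034,0.019,0.21]
    - [0.034,0.019,0.2145]
    - [0.034,0.019,0.2145]
  roll: [0,0,0,0,0,0,0,0]
  claw: [0,0,0,0,0,0,0,0]

```text
clock: 25.38
position: [539.5, -308.8, 196.9]
ee_rot: [1.0, 0.001, 0.002, 0.001]
contact_force: [-0.2, -0.6, -0.8]
gripper_width: 38.9
grasp_force: 60.7
```

>>> carry_out:
  slide:
    - [0,0,0]
    - [0,0,0]
    - [0,0,0]
    - [0,0,-0.04]
    - [0,0,-0.1]
    - [0,0,-0.16]
    - [0,0,-0.22]
    - [0,0,-0.24]
  roll: [0,0,0,0,0,0,0,0]
  claw: [0.056,0.056,0.056,0.056,0.056,0.056,0.056,0.056]

```text
clock: 26.38
position: [538.8, -309.0, 440.8]
ee_rot: [1.0, 0.0, 0.004, 0.002]
contact_force: [0.2, 0.4, -0.5]
gripper_width: 56.5
grasp_force: 0.0
```

```bash
python3 j.py r2.png; python3 go.py 560 40 300 270
```

```text
red 2710 rect [539.5, -306.6] [66.6, 67.4] top circle [539.0, -307.7] 20.1 z80 58.4
blue 2345 rect [468.2, -308.2] [65.6, 64.5] top circle [468.3, -308.6] 44.9 z80 13.7
green 2581 rect [541.3, -378.8] [64.5, 64.6] top circle [540.8, -378.6] 44.8 z80 11.3
green 764 rect [456.2, -166.5] [30.3, 53.2] top circle [457.2, -166.3] 26.5 z80 43.4
yellow 1939 rect [468.6, -380.3] [66.2, 66.1] top circle [468.3, -380.1] 45.4 z80 11.8
slide [0.0216, -0.349, -0.0143] roll 0.1 | rows 5.6 0.0 yaw -89.9 j6 105 tilt [9.6, -4.3, -999.9] g [538.9, -309.1, 287.0]
```

>>> carry_out:
  slide:
    - [0.021,-0.349,-0.01]
    - [0.021,-0.349,-0.01]
    - [0.021,-0.349,-0.01]
    - [0.021,-0.349,-0.01]
    - [0.021,-0.349,-0.01]
    - [0.021,-0.349,-0.01]
    - [0.021,-0.349,-0.01]
    - [0.021,-0.349,-0.01]
  roll: [0,0,0,0,0,0,0,0]
  claw: [0.058,0.058,0.058,0.058,0.058,0.058,0.058,0.058]

```text
clock: 27.42
position: [559.5, 39.9, 444.4]
ee_rot: [1.0, 0.0, -0.001, 0.0]
contact_force: [-0.5, -0.6, 0.5]
gripper_width: 57.9
grasp_force: 0.0
```

```bash
python3 j.py j2.png; python3 go.py 634.3 80 55 270
```

```text
red 924 rect [536.9, -296.1] [73.0, 47.7] top circle [539.9, -290.8] 36.4 z80 18.1
blue 1090 rect [634.4, 80.0] [38.7, 36.6] top circle [634.5, 80.1] 19.4 z80 74.3
blue 1460 rect [468.6, -303.9] [66.9, 61.9] top circle [469.1, -302.7] 42.4 z80 15.8
green 922 rect [554.7, 84.0] [36.4, 37.3] top circle [554.7, 84.2] 19.3 z80 74.3
green 770 rect [461.4, -164.0] [19.9, 52.6] top circle [455.3, -164.7] 26.3 z80 43.1
slide [0.0751, -0.0407, 0.2348] roll -0.0 | rows 4.0 0.0 yaw -90.0 j6 69 tilt [-1.1, -0.4, -1000.0] g [559.5, 39.4, 289.9]
```

>>> carry_out:
  slide:
    - [0.04,-0.02,0.04]
    - [0.075,-0.0405,0.08]
    - [0.075,-0.0405,0.13]
    - [0.075,-0.0405,0.18]
    - [0.075,-0.0405,0.215]
    - [0.075,-0.0405,0.23]
    - [0.075,-0.0405,0.235]
    - [0.075,-0.0405,0.235]
  roll: [0,0,0,0,0,0,0,0]
  claw: [0.058,0.058,0.058,0.058,0.058,0.058,0.058,0.058]

```text
clock: 28.48
position: [635.1, 80.5, 211.4]
ee_rot: [1.0, 0.0, 0.001, -0.0]
contact_force: [-0.9, -0.0, 0.5]
gripper_width: 57.9
grasp_force: 0.0
```

>>> carry_out:
  slide:
    - [0,0,0]
    - [0,0,0]
    - [0,0,0]
    - [0,0,-0.03]
    - [0,0,-0.08]
    - [0,0,-0.13]
    - [0,0,-0.18]
    - [0,0,-0.18]
  roll: [0,0,0,0,0,0,0,0]
  claw: [0,0,0,0,0,0,0,0]

```text
clock: 29.48
position: [635.0, 80.9, 395.7]
ee_rot: [1.0, 0.001, 0.005, -0.002]
contact_force: [0.1, 0.1, -1.9]
gripper_width: 39.1
grasp_force: 60.4
```

```bash
python3 go.py 468.3 -308.3 240 270
```

```text
slide [-0.1671, 0.389, -0.0019] roll 0.1 | rows 6.8 0.0 yaw -89.9 j6 68 tilt [10.1, 3.1, -999.9] g [635.0, 80.9, 241.0]
```

>>> carry_out:
  slide:
    - [-0.167,0.389,0]
    - [-0.167,0.389,0]
    - [-0.167,0.389,0]
    - [-0.167,0.389,0]
    - [-0.167,0.389,0]
    - [-0.167,0.389,0]
    - [-0.167,0.389,0]
    - [-0.167,0.389,0]
  roll: [0,0,0,0,0,0,0,0]
  claw: [0,0,0,0,0,0,0,0]

```text
clock: 30.48
position: [465.9, -310.7, 388.5]
ee_rot: [1.0, -0.002, -0.001, -0.001]
contact_force: [0.2, 0.5, -0.7]
gripper_width: 38.6
grasp_force: 60.7
```

```bash
python3 go.py 468.3 -308.3 41 270
```

```text
slide [0.003, -0.0021, 0.1928] roll -0.3 | rows 3.1 0.0 yaw -90.3 j6 107 tilt [-2.9, 1.6, -1000.0] g [465.9, -310.7, 233.8]
```

>>> carry_out:
  slide:
    - [0.002,-0.001,0.05]
    - [0.002,-0.001,0.1]
    - [0.002,-0.001,0.15]
    - [0.002,-0.001,0.175]
    - [0.002,-0.001,0.188]
    - [0.002,-0.001,0.192]
    - [0.002,-0.001,0.192]
  roll: [0,0,0,0,0,0,0]
  claw: [0,0,0,0,0,0,0]

```text
clock: 31.35
position: [470.2, -307.3, 198.8]
ee_rot: [1.0, 0.001, 0.001, 0.0]
contact_force: [-0.4, -0.0, -0.4]
gripper_width: 38.9
grasp_force: 60.6
```

>>> carry_out:
  slide:
    - [-0.001,0.001,0.002]
    - [-0.001,0.001,0.002]
    - [-0.001,0.001,0.002]
    - [-0.001,0.001,0.002]
    - [-0.001,0.001,-0.04]
    - [-0.001,0.001,-0.1]
    - [-0.001,0.001,-0.16]
    - [-0.001,0.001,-0.22]
  roll: [0,0,0,0,0,0,0,0]
  claw: [0,0.056,0.056,0.056,0.056,0.056,0.056,0.056]

```text
clock: 32.35
position: [468.4, -308.2, 420.4]
ee_rot: [1.0, 0.0, 0.0, 0.0]
contact_force: [1.0, -1.3, -0.4]
gripper_width: 55.7
grasp_force: 0.0
```

```bash
python3 j.py r3.png; python3 go.py 540 60 300 270
```

```text
red 3386 rect [540.0, -307.7] [65.7, 65.9] top circle [539.4, -307.6] 19.9 z80 58.4
blue 2792 rect [468.2, -308.1] [65.2, 65.1] top circle [467.9, -307.1] 20.1 z80 58.4
green 3251 rect [540.5, -379.1] [63.6, 65.0] top circle [540.5, -379.2] 44.5 z80 10.4
green 874 rect [456.0, -166.6] [29.6, 52.6] top circle [454.3, -166.7] 26.3 z80 43.6
yellow 2452 rect [467.6, -382.3] [68.7, 70.1] top circle [469.2, -380.0] 45.2 z80 14.5
slide [0.0717, -0.3688, -0.0269] roll 0.1 | rows 6.0 0.0 yaw -89.9 j6 107 tilt [15.1, -9.4, -999.8] g [469.6, -309.2, 275.5]
```

Red and blue are in their cells. Now green.

>>> carry_out:
  slide:
    - [0.03,-0.369,-0.02]
    - [0.03,-0.369,-0.02]
    - [0.03,-0.369,-0.02]
    - [0.03,-0.369,-0.02]
    - [0.03,-0.369,-0.02]
    - [0.03,-0.369,-0.02]
    - [0.03,-0.369,-0.02]
    - [0.03,-0.369,-0.02]
  roll: [0,0,0,0,0,0,0,0]
  claw: [0.058,0.058,0.058,0.058,0.058,0.058,0.058,0.058]

```text
clock: 33.4
position: [498.4, 60.7, 437.9]
ee_rot: [1.0, 0.001, -0.0, 0.0]
contact_force: [0.3, 0.3, -0.0]
gripper_width: 57.8
grasp_force: 0.0
```

```bash
python3 j.py j3.png; python3 go.py 554.7 84.2 55 270
```

```text
blue 385 rect [465.7, -277.0] [64.8, 20.8] top circle [465.9, -279.4] 31.0 z80 18.4
green 1027 rect [553.7, 84.4] [37.4, 35.9] top circle [553.9, 84.3] 18.8 z80 74.1
green 807 rect [455.5, -164.1] [30.4, 53.1] top circle [456.1, -164.0] 26.6 z80 43.1
slide [0.0565, -0.0242, 0.2282] roll -0.0 | rows 3.8 0.0 yaw -90.0 j6 65 tilt [-0.6, -0.2, -1000.0] g [498.4, 60.1, 283.3]
```

>>> carry_out:
  slide:
    - [0.04,-0.02,0.04]
    - [0.056,-0.0242,0.09]
    - [0.056,-0.0242,0.14]
    - [0.056,-0.0242,0.18]
    - [0.056,-0.0242,0.21]
    - [0.056,-0.0242,0.225]
    - [0.056,-0.0242,0.2285]
    - [0.056,-0.0242,0.2285]
  roll: [0,0,0,0,0,0,0,0]
  claw: [0.058,0.058,0.058,0.058,0.058,0.058,0.058,0.058]

```text
clock: 34.45
position: [555.0, 84.6, 210.6]
ee_rot: [1.0, 0.0, 0.001, -0.0]
contact_force: [0.2, 0.5, 0.8]
gripper_width: 58.2
grasp_force: 0.0
```

>>> carry_out:
  slide:
    - [0,0,0]
    - [0,0,0]
    - [0,0,0]
    - [0,0,-0.03]
    - [0,0,-0.08]
    - [0,0,-0.13]
    - [0,0,-0.18]
    - [0,0,-0.18]
  roll: [0,0,0,0,0,0,0,0]
  claw: [0,0,0,0,0,0,0,0]

```text
clock: 35.45
position: [555.0, 85.1, 394.6]
ee_rot: [1.0, 0.001, 0.005, -0.002]
contact_force: [-0.7, -0.7, -0.9]
gripper_width: 38.8
grasp_force: 60.3
```

```bash
python3 go.py 540.5 -379.3 240 270
```

```text
slide [-0.0151, 0.4644, -0.002] roll 0.1 | rows 7.4 0.0 yaw -89.9 j6 65 tilt [9.6, 3.7, -999.9] g [555.0, 85.1, 239.9]
```

>>> carry_out:
  slide:
    - [-0.015,0.464,0]
    - [-0.015,0.464,0]
    - [-0.015,0.464,0]
    - [-0.015,0.464,0]
    - [-0.015,0.464,0]
    - [-0.015,0.464,0]
    - [-0.015,0.464,0]
    - [-0.015,0.464,0]
  roll: [0,0,0,0,0,0,0,0]
  claw: [0,0,0,0,0,0,0,0]

```text
clock: 36.45
position: [538.9, -382.0, 387.2]
ee_rot: [1.0, -0.001, -0.002, -0.001]
contact_force: [0.4, 1.1, -0.6]
gripper_width: 38.7
grasp_force: 60.6
```

>>> carry_out:
  slide:
    - [0,0,0]
    - [0,0,0.05]
    - [0,0,0.1]
    - [0,0,0.14]
    - [0,0,0.165]
    - [0,0,0.18]
    - [0,0,0.185]
    - [0,0,0.185]
  roll: [0,0,0,0,0,0,0,0]
  claw: [0,0,0,0,0,0,0,0]

```text
clock: 37.45
position: [540.2, -378.9, 205.3]
ee_rot: [1.0, 0.001, 0.0, 0.0]
contact_force: [0.6, -0.2, 0.5]
gripper_width: 39.0
grasp_force: 60.6
```

```bash
python3 go.py 540.5 -379.3 41 270
```

```text
slide [0.0003, 0.0004, 0.0096] roll 0.1 | rows 0.2 0.0 yaw -89.9 j6 111 tilt [0.8, -0.4, -1000.0] g [540.2, -378.9, 50.6]
```

>>> carry_out:
  slide:
    - [0,0,0.005]
    - [0,0,0.0095]
    - [0,0,0.0095]
    - [0,0,0.0095]
    - [0,0,0.0095]
    - [0,0,-0.04]
    - [0,0,-0.1]
    - [0,0,-0.16]
  roll: [0,0,0,0,0,0,0,0]
  claw: [0,0,0,0.056,0.056,0.056,0.056,0.056]

```text
clock: 38.45
position: [539.7, -379.1, 366.1]
ee_rot: [1.0, 0.0, -0.0, -0.0]
contact_force: [0.5, -1.0, 0.8]
gripper_width: 55.7
grasp_force: 0.0
```

>>> carry_out:
  slide:
    - [0,0,-0.06]
    - [-0.04,-0.03,-0.08]
    - [-0.04,-0.03,-0.08]
    - [-0.04,-0.03,-0.08]
  roll: [0,0,0,0]
  claw: [0.05,0.04,0.03,0.03]

```text
clock: 38.95
position: [499.8, -349.1, 444.4]
ee_rot: [1.0, 0.0, -0.0, -0.0]
contact_force: [-0.2, -0.3, -1.6]
gripper_width: 29.9
grasp_force: 0.0
```

```bash
python3 j.py r4.png; python3 go.py 480 290 300 270
```

```text
red 2863 rect [538.2, -305.8] [68.5, 69.3] top circle [539.5, -307.3] 20.1 z80 58.4
blue 2269 rect [468.1, -308.3] [65.2, 64.7] top circle [467.9, -307.1] 20.1 z80 58.5
green 2626 rect [540.2, -379.6] [62.6, 63.1] top circle [538.9, -378.1] 20.0 z80 58.4
green 750 rect [456.0, -166.9] [29.3, 52.7] top circle [454.7, -167.0] 26.4 z80 43.7
slide [-0.0198, -0.6393, -0.0106] roll 0.0 | rows 10.2 0.0 yaw -90.0 j6 110 tilt [-1.3, 0.7, -1000.0] g [500.2, -349.3, 288.9]
```

>>> carry_out:
  slide:
    - [-0.06,-0.39,-0.01]
    - [-0.06,-0.39,-0.01]
    - [-0.06,-0.39,-0.01]
    - [-0.06,-0.39,-0.01]
    - [-0.06,-0.39,-0.01]
    - [-0.06,-0.39,-0.01]
    - [-0.06,-0.39,-0.01]
    - [-0.06,-0.39,-0.01]
  roll: [0,0,0,0,0,0,0,0]
  claw: [0.03,0.03,0.03,0.03,0.03,0.03,0.03,0.03]

```text
clock: 40.0
position: [440.2, 42.4, 453.8]
ee_rot: [1.0, 0.002, -0.001, 0.0]
contact_force: [-0.5, 0.8, 0.7]
gripper_width: 29.7
grasp_force: 0.0
```

```bash
cat > seat.py <<'E'
from h import *
w=shot("wrist"); C=cloud(w); X,Y,Z=C[...,0],C[...,1],C[...,2]
m=(Z>17)&(Z<45)&(abs(X-592)<125)&(abs(Y-42)<125)
n,l,st,ce=cv2.connectedComponentsWithStats(m.astype(np.uint8)); i=1+np.argmax(st[1:,4]); P=C[l==i]
c,s,a=cv2.minAreaRect(P[:,:2].astype(np.float32)); print("plate",len(P),rd(c),rd(s),round((a+45)%90-45,2))
Q=P[(P[:,2]>30)]; c,s,a=cv2.minAreaRect(Q[:,:2].astype(np.float32)); print("rim",len(Q),rd(c),rd(s),round((a+45)%90-45,2),rd(np.median(Q[:,2])))
print([(rd(q["at"]),round(q["conf"],2),rd(at_z(w,q["at"],24))) for q in place_of(w,"seat")])
save(w,"seat.png")
E
python3 seat.py; python3 go.py 480 300 300 270
```

```text
plate 19181 [561.8, 43.5] [200.8, 135.3] -0.44
rim 1176 [572.5, 43.3] [147.1, 104.4] -0.11 33.5
[([259.8, 32.2], 0.92, [591.1, 43.6, 24.0])]
slide [0.0399, -0.2591, -0.0011] roll 0.0 | rows 4.2 0.0 yaw -90.0 j6 64 tilt [-1.7, -0.9, -1000.0] g [440.2, 40.8, 299.2]
```

>>> carry_out:
  slide:
    - [0.03,-0.27,0]
    - [0.03,-0.27,0]
    - [0.03,-0.27,0]
    - [0.03,-0.27,0]
    - [0.03,-0.27,0]
    - [0.03,-0.27,0]
    - [0.03,-0.27,0]
  roll: [0,0,0,0,0,0,0]
  claw: [0.03,0.03,0.03,0.03,0.03,0.03,0.03]

```text
clock: 40.98
position: [469.8, 309.4, 454.5]
ee_rot: [1.0, -0.001, -0.0, 0.0]
contact_force: [1.0, 0.0, 0.3]
gripper_width: 30.0
grasp_force: 0.0
```

```bash
sed -e 's/X-547/X-452/;s/Y+2/Y-273/;s/Z>148)&(Z<170/Z>128)\&(Z<150/;s/Z>125)&(Z<146/Z>105)\&(Z<126/;s/X-591/X-496/;s/Y-42/Y-317/;s/Z>121)&(Z<132/Z>100)\&(Z<112/;s/f1.png/lid2.png/' f.py > f2.py; python3 f2.py; python3 go.py 496.1 317.6 102.5 270
```

```text
wing 640 [451.4, 274.2] [52.7, 11.2] 6.1 pca 5.7 z 139.3
hub 506 [454.8, 275.0] [44.9, 29.4] 5.9 pca -87.4 z 117.4
handle 535 [496.8, 319.1] [57.6, 9.4] 0.9 pca 0.3 z 107.3
slide [0.0264, -0.0085, 0.1976] roll -0.1 | rows 3.2 0.0 yaw -90.1 j6 40 tilt [-0.2, -0.4, -1000.0] g [469.7, 309.2, 300.1]
```

View pics/lid2.png

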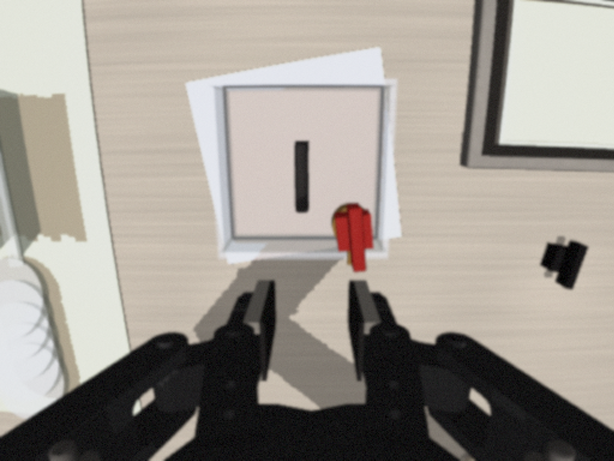

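Lid level on the mat with the key on the spindle (355,235); handle at (302,176). Grip it.

>>> carry_out:
  slide:
    - [0.0266,-0.0085,0.05]
    - [0.0266,-0.0085,0.1]
    - [0.0266,-0.0085,0.15]
    - [0.0266,-0.0085,0.18]
    - [0.0266,-0.0085,0.197]
    - [0.0266,-0.0085,0.1975]
    - [0.0266,-0.0085,0.1975]
    - [0.0266,-0.0085,0.1975]
  roll: [0,0,0,0,0,0,0,0]
  claw: [0.03,0.03,0.03,0.03,0.03,0.03,0.03,0.03]

```text
clock: 42.02
position: [496.3, 319.6, 258.8]
ee_rot: [1.0, 0.0, 0.001, -0.001]
contact_force: [-0.7, -0.4, -0.5]
gripper_width: 30.1
grasp_force: 0.0
```

>>> carry_out:
  slide:
    - [0,0,0]
    - [0,0,0]
    - [0,0,0]
    - [0,0,-0.015]
    - [0,0,-0.05]
    - [0,0,-0.09]
    - [0,0,-0.13]
    - [0,0,-0.15]
  roll: [0,0,0,0,0,0,0,0]
  claw: [0,0,0,0,0,0,0,0]

```text
clock: 43.02
position: [495.8, 319.4, 409.3]
ee_rot: [1.0, 0.0, 0.001, -0.001]
contact_force: [-0.7, 0.9, -6.3]
gripper_width: 10.9
grasp_force: 60.4
```

```bash
python3 go.py 593 43.2 252 269.6
```

```text
slide [0.0971, 0.2763, 0.002] roll 0.4 | rows 4.7 0.0 yaw -90.0 j6 42 tilt [1.3, 2.6, -1000.0] g [495.8, 319.4, 254.6]
```

>>> carry_out:
  slide:
    - [0.01,0.03,0]
    - [0.025,0.07,0]
    - [0.04,0.115,0]
    - [0.056,0.16,0]
    - [0.072,0.205,0]
    - [0.086,0.245,0]
    - [0.097,0.276,0]
    - [0.097,0.276,0]
  roll: [0,0,0,0,0,0,0,0]
  claw: [0,0,0,0,0,0,0,0]

```text
clock: 44.02
position: [593.2, 41.5, 405.9]
ee_rot: [1.0, -0.002, -0.001, -0.0]
contact_force: [-0.7, 1.4, -5.8]
gripper_width: 10.8
grasp_force: 60.4
```

>>> carry_out:
  slide:
    - [0,0,0]
    - [0,0,0.03]
    - [0,0,0.06]
    - [0,0,0.08]
    - [0,0,0.08]
  roll: [0,0,0,0,0]
  claw: [0,0,0,0,0]

```text
clock: 44.65
position: [592.3, 44.4, 325.2]
ee_rot: [1.0, 0.001, -0.003, 0.0]
contact_force: [-0.4, -0.4, -4.9]
gripper_width: 10.9
grasp_force: 60.3
```

```bash
python3 go.py 593 43.2 122 269.6; python3 - <<'E'
from h import *
p=shot("side"); save(p,"side3.png",(150,100,330,280),3)
E
```

```text
slide [0.0009, 0.0012, 0.0485] roll 0.5 | rows 0.8 0.0 yaw -89.9 j6 70 tilt [-5.1, -1.0, -1000.0] g [592.3, 44.4, 170.5]
```

View pics/side3.png

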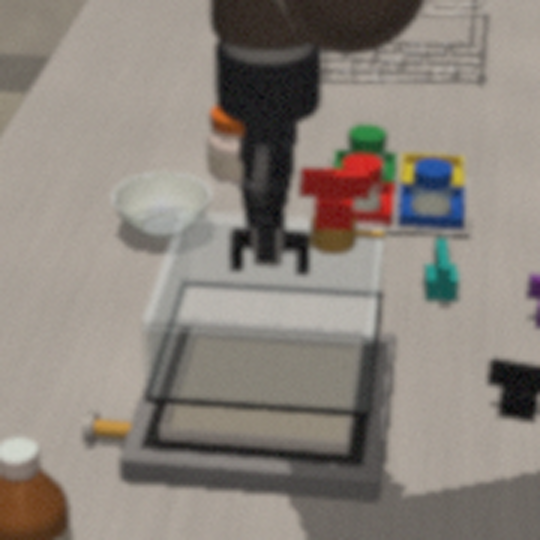

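Lid hangs level over the chamber, jars stand in red, green, blue cells. Lower it.

>>> carry_out:
  slide:
    - [0.0005,0.001,0.012]
    - [0.0005,0.001,0.022]
    - [0.0005,0.001,0.03]
    - [0.0005,0.001,0.037]
    - [0.0005,0.001,0.042]
    - [0.0005,0.001,0.045]
    - [0.0005,0.001,0.045]
  roll: [0.5,0.5,0.5,0.5,0.5,0.5,0.5]
  claw: [0,0,0,0,0,0,0]

```text
clock: 45.58
position: [593.7, 42.4, 282.1]
ee_rot: [1.0, -0.004, -0.0, 0.0]
contact_force: [-0.0, -0.1, -5.9]
gripper_width: 11.1
grasp_force: 60.4
```

>>> carry_out:
  slide:
    - [0,0,0.0015]
    - [0,0,0.003]
    - [0,0,0.0045]
    - [0,0,0.0055]
    - [0,0,0.0055]
  roll: [0,0,0,0,0]
  claw: [0,0,0,0,0]

```text
clock: 46.2
position: [593.6, 42.5, 278.4]
ee_rot: [1.0, -0.004, 0.0, 0.0]
contact_force: [-4.7, 0.8, 5.9]
gripper_width: 10.9
grasp_force: 62.1
```

>>> carry_out:
  slide:
    - [0,0,-0.001]
    - [0,0,-0.001]
    - [0,0,-0.001]
    - [0,0,-0.03]
    - [0,0,-0.08]
    - [0,0,-0.14]
    - [0,0,-0.19]
    - [0,0,-0.19]
  roll: [0,0,0,0,0,0,0,0]
  claw: [0.03,0.03,0.03,0.03,0.03,0.03,0.03,0.03]

```text
clock: 47.2
position: [594.1, 42.3, 472.2]
ee_rot: [1.0, -0.004, 0.006, -0.001]
contact_force: [-0.4, 0.1, 0.1]
gripper_width: 29.8
grasp_force: 0.0
```

>>> carry_out:
  slide:
    - [-0.08,0.06,0]
    - [-0.08,0.06,0]
    - [-0.08,0.06,0]
    - [-0.08,0.06,0]
  roll: [0,0,0,0]
  claw: [0.03,0.03,0.03,0.03]

```text
clock: 47.7
position: [513.5, -16.8, 466.3]
ee_rot: [1.0, -0.004, -0.0, -0.0]
contact_force: [0.3, -0.4, 0.2]
gripper_width: 29.6
grasp_force: 0.0
```

```bash
sed -i 's/f1.png/end.png/' f.py; python3 f.py; python3 j.py end2.png; python3 - <<'E'
from h import *
p=shot("side"); t=shot("top"); a=cv2.resize(p["img"][100:300,140:340],None,fx=2,fy=2,interpolation=2); b=cv2.resize(t["img"][130:270,160:420][:, :],None,fx=1.5,fy=2.0)
c=np.zeros((400,790,3),np.uint8); c[:,:400]=a; c[:280,400:790]=b; cv2.imwrite("pics/end3.png",c[...,::-1])
s=read_state(); print(s["clock"],rd(s["position"]),rd(s["contact_force"]))
E
```

```text
wing 759 [547.6, -0.9] [53.2, 11.1] 2.2 pca 2.0 z 159.3
hub 591 [547.4, -0.9] [30.1, 29.7] 1.9 pca -83.7 z 137.5
handle 697 [593.0, 43.1] [10.5, 56.1] -0.7 pca -0.3 z 127.3
red 2356 rect [538.4, -318.9] [69.1, 92.2] top circle [539.9, -306.9] 21.0 z80 57.9
blue 1899 rect [468.0, -307.7] [65.8, 68.7] top circle [468.5, -306.1] 19.9 z80 58.0
green 682 rect [455.7, -163.7] [29.1, 52.5] top circle [454.7, -163.9] 26.2 z80 43.5
yellow 794 rect [468.7, -370.4] [68.3, 48.1] top circle [469.0, -371.0] 39.8 z80 11.0
47.9 [514.0, -16.4, 466.1] [-0.1, -0.4, -0.0]
```

View pics/end3.png

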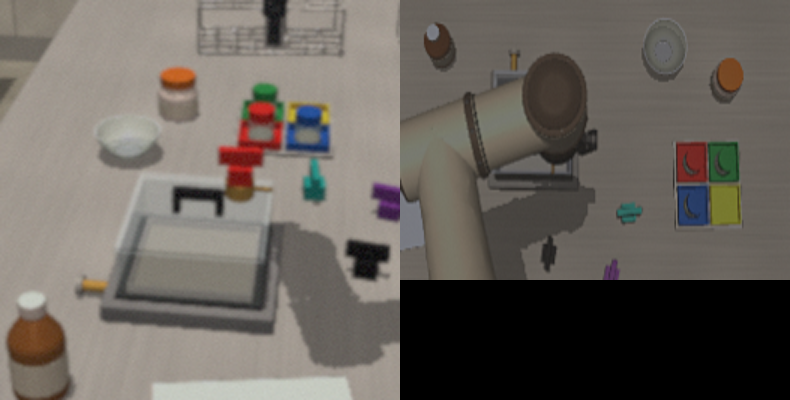

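The lid is down square on the chamber, with the key seated and turned. Jars stand in the red, blue and green cells, and nothing else has moved.

```bash
python3 -c "
from bench import job_done
print(job_done())"
```

```text
the job is handed in; nothing more can be done
None
```

I handed the job in at about 48 s. The key is down on the vent and turned about 90° open, the red, blue and green jars stand in their own cells (there was no yellow jar), and the lid is back squarely on the chamber. The hand-in gave no verdict.

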